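# Lid the desk pots and turn the desk sign

## Robot

A 6-joint arm with a two-finger parallel gripper is mounted at the origin on the work surface; the furniture and walls round the work are solid. World frame = base frame: x ahead of the robot, y to its left, z up, the work surface at z = 0. Lengths are in mm, angles in rad, forces in N, time in s.
With the tool pointing down it reaches from about 275 to 750 mm from the base axis. Payload 10.2 kg.
Tool frame: the origin (TCP) lies at the very end of the fingers, on their centre line; the grasp point (between the pads) lies 19 mm behind it; z points along the fingers, y is the line along which they close (so a half turn about z gives the same grasp; the last joint's range is limited). The gripper opens to 85 mm and grips with 20 to 120 N. Pads are 22 mm wide; open, the fingers measure 114 mm over their backs; the gripper's body (76 mm by 85 mm) begins 54 mm behind the grasp point. The pads swing forward as they close: fully open they stand 13 mm farther back than shut.
Start: joints at [1.048, 0.313, 1.498, -0, 1.331, -0.223], TCP at [155.06, 501.585, 197.894] pointing down, gripper open.
Joint ranges: [-2.94, 2.94], [-0.97, 2.17], [0.19, 2.56], [-1.23, 4.37], [0.02, 3.11], [-2.88, 2.88]. Speed limits (rad/s): [2.39, 2.39, 3.01, 3.14, 3.14, 3.14].

## Interface

Orientations are given as a unit quaternion [w, x, y, z].
In Python, from rig import telemetry, optics, ctrl gives the robot as it stands.
- The arm moves only by the tool servo_tool, never from a script. Its argument "deltas" is a list of rows, each a list of 3 entries, a list of its own where there are three numbers: the shift along the tool's x, y, z in units of 20 cm (1.0 is 20 cm), then the turn, a rotation vector about the tool's x, y, z in units of 90 degrees (1.0 is 90 degrees), then the opening, from 0 (shut) to 1 (fully open). A call has 1 to 8 rows; each row shifts and turns the commanded pose from where the row before left it, along the tool's axes as they then stand; what a row does not reach is not made up. A row lasts 1/10 s, in which the tool goes at most 50 mm and 8.59 degrees, less where a joint would pass 70% of its speed; a pose out of reach is approached as far as the arm can. A call with a number of a shift or a turn outside -1 to 1 is refused whole. A call with a gripper value outside its range is refused whole. The fingers move at their own pace and stop on an object; "squeeze" is the grip in N (left out, the last holds). Time passes only in rows, so rows that do not move let the fingers close. It gives the time, the measured TCP pose, the force, the opening and the grip force at its end, in the units of the state.
- telemetry.sense(): the state, without advancing time (a new reading comes with each control period).
- optics.capture(name): name is "scene" or "top"; returns the picture (384x512x3 uint8, blue, green, red); there is no depth.
- optics.camera_model(name): a dict with "vfov" (degrees; the focal length in pixels is half the picture's height over the tangent of half this angle, whatever the lens; pixels are square), "cx", "cy" (the principal point, pixels), "R" (3x3) and "t" (3): a world point X has camera coordinates R X + t. Camera axes: x right, y down, z forward; pixel columns grow to the right and rows downward; lengths in mm; the calibration is good to about 2 mm. A picture is of the moment at which its call begins. camera_model takes no time and is no camera call.
- ctrl.finish_job(): hands the job in; it is judged then, once.
The state is a dict: "time_s": time; "joints": joint angles; "dq": joint speeds; "tau": joint torques, N m; "eef_pos": TCP position; "ee_rot": TCP orientation; "force": force on the tool from outside, world axes, zero at the start; "wrist_torque": the same for the moment, N m; "grip_width": opening from 0.0 (shut) to 1.0 (fully open); "grip_force": force on a finger pad.
Only numpy, scipy, OpenCV 4.12 (cv2) and the standard library are available. Lean on these libraries where they do the work, as an engineer would, in place of code of your own. Each camera call takes 0.05 s, during which the arm holds its last target. There are 200 camera calls.

## Task

Close up the desk for the day: put every lid that lies on the desk on the pot of its own shape and size, right down with its plate flat on the rim; a pot whose lid is missing stays open, and all pots stay upright. When all the lids are on, and not before, turn the little pivoted desk sign half a turn, either way round, so that its bar face looks squarely to the front of its foot, where the ring face looked. Leave the calculator, the tape roll and the mouse beside the work where they are.

Things in the scene. Friction and masses are not known exactly. Their poses are not given: they have to be found in the camera images.
- lid_wide_mid (a point): loose wooden lid (or absent), round, 84 mm across, as its pot outside; 44 mm tall, 0.09 kg, starts right way up. From its underside: bevelled plug 6 mm deep, 8 mm inside the plate's edge; plate 6 mm; dark wood bar handle 32 mm tall, 44 mm along x, 14 mm thick along y, centred. Point: on its axis, half-way up, 22 mm above underside; z up.
- lid_narrow_mid (a point): loose wooden lid (or absent), round, 58 mm across, as its pot outside; 44 mm tall, 0.09 kg, starts right way up. From its underside: bevelled plug 6 mm deep, 8 mm inside the plate's edge; plate 6 mm; dark wood bar handle 32 mm tall, 44 mm along x, 14 mm thick along y, centred. Point: on its axis, half-way up, 22 mm above underside; z up.
- lid_square_mid (a point): loose wooden lid (or absent), square, 68 x 68 mm, as its pot outside; 44 mm tall, 0.09 kg, starts right way up. From its underside: bevelled plug 6 mm deep, 8 mm inside the plate's edge; plate 6 mm; dark wood bar handle 32 mm tall, 44 mm along x, 14 mm thick along y, centred. Point: on its axis, half-way up, 22 mm above underside; z up.
- lid_oblong_mid (a point): loose wooden lid (or absent), oblong, 86 mm along x by 50 mm along y, as its pot outside; 44 mm tall, 0.09 kg, starts right way up. From its underside: bevelled plug 6 mm deep, 8 mm inside the plate's edge; plate 6 mm; dark wood bar handle 32 mm tall, 44 mm along x, 14 mm thick along y, centred. Point: on its axis, half-way up, 22 mm above underside; z up.
- pot_wide_mouth (a point): loose open wooden desk pot, round, 84 mm across outside, 48 mm tall, walls 5 mm, 0.4 kg. The point is the centre of its mouth, level with the rim; x, y along its sides, z up. Its lid's plug enters with 3 mm play on each side; when the lid's plate sits on the rim, the lid's point is 16 mm above this one.
- pot_narrow_mouth (a point): loose open wooden desk pot, round, 58 mm across outside, 48 mm tall, walls 5 mm, 0.4 kg. The point is the centre of its mouth, level with the rim; x, y along its sides, z up. Its lid's plug enters with 3 mm play on each side; when the lid's plate sits on the rim, the lid's point is 16 mm above this one.
- pot_square_mouth (a point): loose open wooden desk pot, square, 68 x 68 mm outside, 48 mm tall, walls 5 mm, 0.4 kg. The point is the centre of its mouth, level with the rim; x, y along its sides, z up. Its lid's plug enters with 3 mm play on each side; when the lid's plate sits on the rim, the lid's point is 16 mm above this one.
- pot_oblong_mouth (a point): loose open wooden desk pot, oblong, 86 mm along x by 50 mm along y outside, 48 mm tall, walls 5 mm, 0.4 kg. The point is the centre of its mouth, level with the rim; x, y along its sides, z up. Its lid's plug enters with 3 mm play on each side; when the lid's plate sits on the rim, the lid's point is 16 mm above this one.
- sign_board (a joint): turn of the sign's board about its upright axis, rad, counter-clockwise from above positive; 0 when the ring face looks squarely to the front of its foot; turns both ways to stops at -3.7 and 3.7; stiff (0.03 N m), stays where it is left
- sign_tab (a point): top centre of the grip tab, on the turning axis, 80 mm above the desk. Wooden board 84 mm wide (y), 12 mm thick (x), 12 to 54 mm above the desk; tab on it 36 mm wide (y), 12 mm thick (x), 26 mm tall. Dark ring on the -x face, dark bar on the +x face. Foot 84 x 56 mm, fixed to the desk, long side in line with the board at joint 0 or half a turn
- calculator_mid (a point): desk calculator, 122 x 74 x 13 mm, loose bystander; its centre
- tape_roll_mid (a point): roll of tape, 93 x 91 x 48 mm, lying flat, loose bystander; its centre
- mouse_a_mid (a point): black computer mouse, 108 x 61 x 33 mm, loose bystander; its centre
There are look-alikes about, which are no part of the job. Leave any white look-alike of the part that bears lid_wide_mid alone.

How it is judged (in metres and radians):
On the way, in this order (a step that is already met when the one before it is completed fails the run):
1. every lid that is there sits on its own pot (horizontal distance between lid_wide_mid and pot_wide_mouth below 0.006 m and z of lid_wide_mid in the frame of pot_wide_mouth between 0.012 and 0.019 m and angle between each of lid_wide_mid, lid_narrow_mid, lid_square_mid, lid_oblong_mid's own z axis and vertical below 0.07 rad and horizontal distance between lid_narrow_mid and pot_narrow_mouth below 0.006 m and z of lid_narrow_mid in the frame of pot_narrow_mouth between 0.012 and 0.019 m and horizontal distance between lid_square_mid and pot_square_mouth below 0.006 m and z of lid_square_mid in the frame of pot_square_mouth between 0.012 and 0.019 m and horizontal distance between lid_oblong_mid and pot_oblong_mouth below 0.006 m and z of lid_oblong_mid in the frame of pot_oblong_mouth between 0.012 and 0.019 m), for 0.3 s.
2. the sign is turned to its other face ((value of joint sign_board between 2.9 and 3.38 rad or value of joint sign_board between -3.38 and -2.9 rad)), for 0.2 s.
At the end, for the whole second after the job is handed in: every lid that is there sits on the pot of its shape and size: centres within 6 mm, plate on the rim (within 3 mm), level within 4 degrees; the pots stand upright; the sign's joint is half a turn (either way) from 0 within 0.24 rad and at rest (all of step 1 and angle between each of pot_wide_mouth, pot_narrow_mouth, pot_square_mouth, pot_oblong_mouth's own z axis and vertical below 0.07 rad and (value of joint sign_board between 2.9 and 3.38 rad or value of joint sign_board between -3.38 and -2.9 rad) and velocity of joint sign_board between -0.05 and 0.05 rad/s); the robot touches nothing.
It fails at once if the calculator is pushed more than 3 cm from its place (distance of calculator_mid from where it was at the start of the episode above 0.03 m).
It fails at once if the tape roll is pushed more than 3 cm from its place (distance of tape_roll_mid from where it was at the start of the episode above 0.03 m).
It fails at once if the mouse is pushed more than 3 cm from its place (distance of mouse_a_mid from where it was at the start of the episode above 0.03 m).
Of lid_wide, lid_narrow, lid_square, lid_oblong only 3 to 4 are there at a start; the rules pass over those that are not, and their reading is None.
At some moment in a run one of lid_wide, lid_narrow, lid_square, lid_oblong may be knocked a few centimetres aside while the robot is not near it.
It also fails if it takes over 210 s, if anything falls off the work surface, if the arm or the gripper's body presses on something with over 40 N, if the wrist force passes 120 N, or if a joint passes its speed limit or range.

## Working session

There is one attempt and no reset: what is moved stays moved. The work goes in short steps, Python scripts to look and compute and a tool call to move; the robot and the scene stay as the last step left them, time stands still between calls to the robot, and variables do not carry over. Pictures are saved under pics/ and viewed, at most 14 in all, crops included, and the job is handed in when it is done.

Besides the shell and the picture viewer there is one more tool, called as name(argument=value, ...) on one line, values as JSON. servo_tool: Moves the arm, as the interface text tells. Its arguments: {"type":"object","properties":{"deltas":{"type":"array"},"squeeze":{"type":"number"}},"required":["deltas"]}

```bash
ls; mkdir -p pics; python3 - <<'E'
from rig import telemetry, optics
import cv2,numpy as np
s=telemetry.sense(); print(s)
for n in("scene","top"):
    cv2.imwrite(f"pics/{n}0.png",cv2.resize(optics.capture(n),(800,600),interpolation=cv2.INTER_CUBIC)); print(n,optics.camera_model(n))
E
```

```text
pics
{'time_s': 0.0, 'joints': array([ 1.04761478e+00,  3.13448562e-01,  1.49844842e+00,  3.81622938e-05,
        1.33099304e+00, -2.23371244e-01]), 'dq': array([-2.08005356e-04,  1.16392925e-03,  1.59877177e-04,  8.88793185e-05,
        4.66555083e-04, -2.44576967e-04]), 'tau': array([-5.58795891e-04, -4.12274802e+01, -2.59731728e+01, -3.08347435e-04,
        4.38948919e-03, -7.44614226e-06]), 'eef_pos': array([154.88624383, 501.3191734 , 197.3315702 ]), 'ee_rot': array([-2.53810919e-04,  1.49348811e-01,  9.88784361e-01, -5.97257205e-04]), 'force': array([-0.5493744 , -0.19826847, -0.16871581]), 'wrist_torque': array([-0.00560542,  0.03599431, -0.0211426 ]), 'grip_force': 0.0, 'grip_width': 1.002277013195639}
scene {'vfov': 51.76936774648159, 'cx': 253.61649992181424, 'cy': 188.0087337226709, 'R': array([[ 0.82333306, -0.56733371, -0.01597317],
       [-0.27248473, -0.37043746, -0.88799108],
       [ 0.49787021,  0.73546485, -0.45958318]]), 't': array([-373.15110186,  128.23910069, 1137.5764689 ])}
top {'vfov': 51.367559588506346, 'cx': 258.43069224778594, 'cy': 194.28231222638058, 'R': array([[ 0.01240006, -0.99991817,  0.00314455],
       [-0.99236885, -0.01269215, -0.12264977],
       [ 0.12267964, -0.00159969, -0.99244503]]), 't': array([-159.83084207,  392.01711094, 1386.42950221])}
```

View pics/scene0.png

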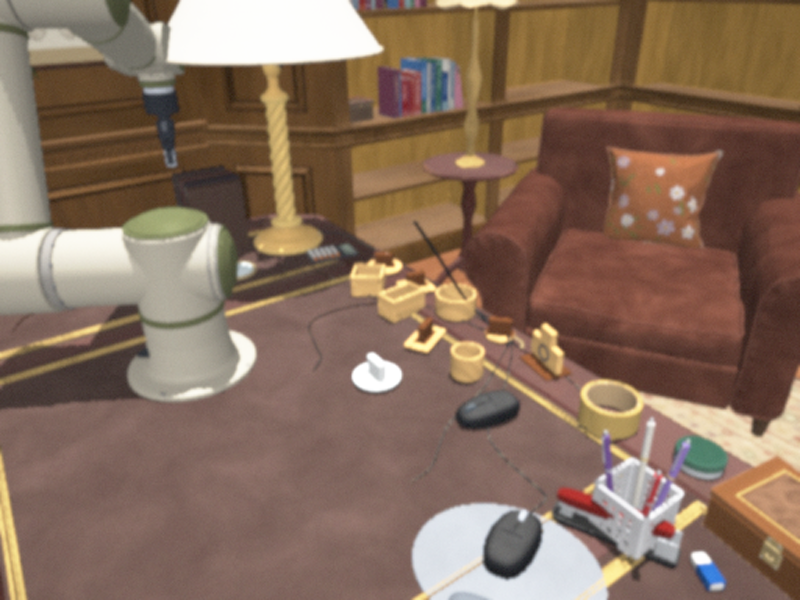

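View pics/top0.png

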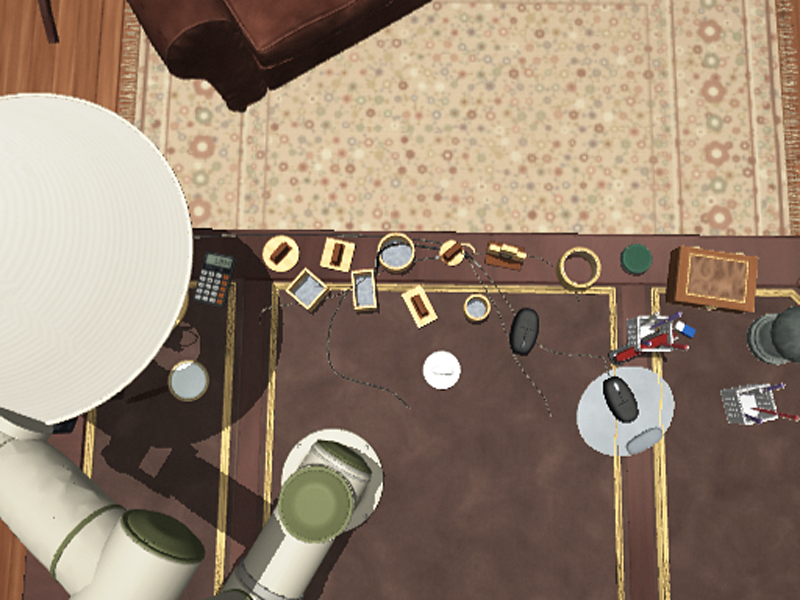

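Candidates (800-px top view): round lids at (281,253) [wide], (455,252) [narrow] and a white look-alike at (441,370); square-ish lids at (338,255) and (420,306). Pots: square (307,289), oblong (364,290), wide (396,252), narrow (476,307); the tape ring (579,268) is no pot. Sign at (506,255). Next, one close crop.

```bash
cat > h.py <<'E'
import cv2,numpy as np
from rig import telemetry,optics
def world(n,u,v,z):
    m=optics.camera_model(n);R=np.array(m['R']);t=np.array(m['t']);f=192/np.tan(np.radians(m['vfov']/2))
    d=R.T@np.array([(u-m['cx'])/f,(v-m['cy'])/f,1]);c=-R.T@t
    return (c+d*(z-c[2])/d[2])[:2]
def pix(n,X):
    m=optics.camera_model(n);f=192/np.tan(np.radians(m['vfov']/2))
    p=np.array(m['R'])@np.array(X,float)+m['t'];return np.array([m['cx']+f*p[0]/p[2],m['cy']+f*p[1]/p[2]])
def crop(n,name,u0,v0,w,h,k,img=None):
    im=optics.capture(n) if img is None else img
    c=cv2.resize(im[v0:v0+h,u0:u0+w],None,fx=k,fy=k,interpolation=cv2.INTER_CUBIC)
    for i in range(0,w,20): cv2.putText(c,str(u0+i),(i*k,8),0,.3,(255,255,255));cv2.line(c,(i*k,0),(i*k,h*k),(255,255,255) if 0 else (0,255,0),1) if 0 else None
    for i in range(0,h,10): cv2.putText(c,str(v0+i),(0,i*k+4),0,.3,(255,255,255))
    cv2.imwrite(f'pics/{name}.png',c);return im
E
python3 - <<'E'
from h import *
im=crop('top','c1',160,145,200,75,4)
np.save('im0.npy',im)
hsv=cv2.cvtColor(im,cv2.COLOR_BGR2HSV)
for u,v in[(180,162),(338/1.5625+5,160),(264,190)]: print(hsv[int(v),int(u)])
E
```

```text
[ 11 149  36]
[ 24  85 254]
[  9 172 105]
```

View pics/c1.png

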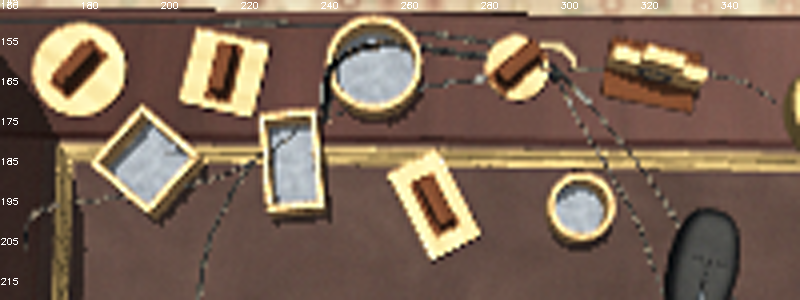

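```bash
cat > fit.py <<'E'
from h import *
from scipy.optimize import minimize
K=6
SH={'wide':('r',84,84),'narrow':('r',58,58),'square':('b',68,68),'oblong':('b',86,50)}
def outline(kind,x,y,a,zs):
    s,L,W=SH[kind]
    if s=='r': t=np.linspace(0,2*np.pi,40); P=np.c_[L/2*np.cos(t),L/2*np.sin(t)]
    else: P=np.array([[L,W],[-L,W],[-L,-W],[L,-W]])/2
    c,q=np.cos(a),np.sin(a);P=P@np.array([[c,q],[-q,c]])+[x,y]
    uv=np.array([pix('top',[*p,z]) for z in zs for p in P],float)
    return cv2.convexHull(uv.astype(np.float32))
def woodmask(im):
    h=cv2.cvtColor(cv2.resize(im,None,fx=K,fy=K,interpolation=cv2.INTER_CUBIC),cv2.COLOR_BGR2HSV)
    return cv2.inRange(h,(14,40,120),(34,255,255))
def fit(im,kind,lid,u,v,a0,zbase=0,rad=17):
    # Chamfer-free fit: silhouette overlap with the filled wood blob
    zs=[zbase+6,zbase+12] if lid else [0,48]
    M=woodmask(im); x0,y0=int((u-rad)*K),int((v-rad)*K); M=M[y0:y0+2*rad*K,x0:x0+2*rad*K]
    M=cv2.morphologyEx(M,cv2.MORPH_OPEN,np.ones((5,5)))
    n,l,st,_=cv2.connectedComponentsWithStats(M); i=1+np.argmax(st[1:,4]); B=(l==i).astype(np.uint8)
    cs,_=cv2.findContours(B,cv2.RETR_EXTERNAL,cv2.CHAIN_APPROX_NONE)
    F=np.zeros_like(B);cv2.fillPoly(F,[cv2.convexHull(max(cs,key=cv2.contourArea))],1)
    def cost(p):
        o=((outline(kind,*p,zs)+.5)*K-.5-[x0,y0]); m=np.zeros_like(F)
        cv2.fillConvexPoly(m,np.round(o*16).astype(np.int32),1,shift=4)
        return 1-(m&F).sum()/(m|F).sum()
    w=world('top',u,v,zs[1]); best=None
    for da in ([0] if SH[kind][0]=='r' else [-.15,0,.15]):
        S=np.array([[*w,a0+da]]*4)+np.array([[0,0,0],[8,0,0],[0,8,0],[0,0,.15]])
        r=minimize(cost,S[0],method='Nelder-Mead',options=dict(initial_simplex=S,xatol=.05,fatol=1e-5))
        if best is None or r.fun<best.fun: best=r
    return best.x,best.fun
def handle(im,u,v,zbase=0,rad=13):
    h=cv2.cvtColor(cv2.resize(im,None,fx=K,fy=K,interpolation=cv2.INTER_CUBIC),cv2.COLOR_BGR2HSV)
    return h
E
python3 - <<'E'
from fit import *
im=np.load('im0.npy')
# yaw guess of long axis: direction from pixel ends
def yaw(p,q):
    d=world('top',*q,30)-world('top',*p,30);return np.arctan2(d[1],d[0])
for nm,k,l,u,v,a in[('lw','wide',1,180,162,yaw((173,168),(186,156))),('ls','square',1,216,163,yaw((213,170),(218,157))),
 ('lo','oblong',1,268.5,196,yaw((273,206),(264,187))),('ln','narrow',1,288.5,162,yaw((285,165),(296,156))),
 ('pw','wide',0,253,162,0),('ps','square',0,196,185,np.pi/4),('po','oblong',0,233,185,yaw((234,197),(232,175))),('pn','narrow',0,305,197,0)]:
    r,c=fit(im,k,l,u,v,a); print(nm,r.round(2),'iou',round(1-c,3),'guess a',round(a,2))
v=im.copy();c=v[145:220,160:360];M=woodmask(im)[145*K:220*K,160*K:360*K]
cv2.imwrite('pics/m1.png',cv2.resize(M,(800,300)))
E
```

```text
Traceback (most recent call last):
  File "fit.py", line 30, in fit
    r=minimize(cost,S[0],method='Nelder-Mead',options=dict(initial_simplex=S,xatol=.05,fatol=1e-5))
  File "fit.py", line 24, in cost
    o=((outline(kind,*p,zs)+.5)*K-.5-[x0,y0]); m=np.zeros_like(F)
        ~~~~~~~^^^^^^^^^^^^
  File "fit.py", line 10, in outline
    uv=np.array([pix('top',[*p,z]) for z in zs for p in P],float)
                 ~~~^^^^^^^^^^^^^^
  File "h.py", line 8, in pix
    m=optics.camera_model(n);f=192/np.tan(np.radians(m['vfov']/2))
ValueError: time passes only in moves, steps and waits
```

```bash
sed -i "s/^def world/import functools\n@functools.cache\ndef CM(n): return optics.camera_model(n)\ndef world/; s/m=optics.camera_model(n)/m=CM(n)/" h.py
sed -i '/^def handle/,$d' fit.py
cat > all.py <<'E'
from fit import *
im=np.load('im0.npy')
def yaw(p,q):
    d=world('top',*q,44)-world('top',*p,44);return np.arctan2(d[1],d[0])
for nm,k,l,u,v,a in[('lw','wide',1,180,162,yaw((173,168),(186,156))),('ls','square',1,216,163,yaw((213,170),(218,157))),
 ('lo','oblong',1,268.5,196,yaw((273,206),(264,187))),('ln','narrow',1,288.5,162,yaw((285,165),(296,156))),
 ('pw','wide',0,253,162,0),('ps','square',0,196,185,np.pi/4),('po','oblong',0,233,185,yaw((234,197),(232,175))),('pn','narrow',0,305,197,0)]:
    r,c=fit(im,k,l,u,v,a); print(nm,r.round(2),'iou',round(1-c,3),'guess a',round(a,2))
M=woodmask(im)[145*K:220*K,160*K:360*K]
cv2.imwrite('pics/m1.png',cv2.resize(M,(800,300)))
E
python3 all.py
```

```text
lw [510.01 131.84  -0.69] iou 0.97 guess a -0.79
ls [ 5.0829e+02  1.5500e+00 -2.1000e-01] iou 0.94 guess a -0.34
lo [ 394.19 -184.6     0.6 ] iou 0.517 guess a 0.45
ln [ 514.07 -261.75   -0.87] iou 0.0 guess a -0.87
pw [ 5.1447e+02 -1.3425e+02  6.0000e-02] iou 0.946 guess a 0
ps [427.09  74.19   0.96] iou 0.848 guess a 0.79
po [434.29   6.33  -1.  ] iou 0.456 guess a 0.11
pn [ 442.6  -341.73   -0.51] iou 0.356 guess a 0
```

View pics/m1.png

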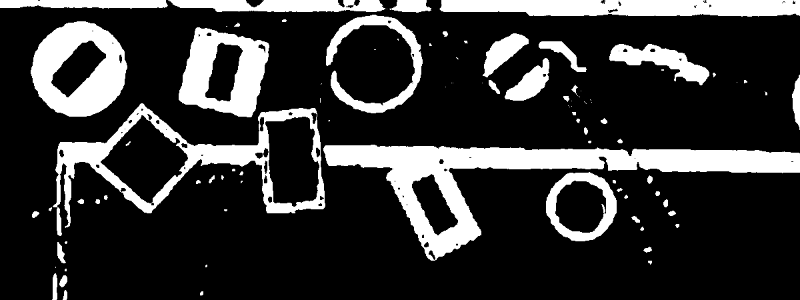

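```bash
cat > patch.py <<'E'
s=open('fit.py').read()
i=s.index('def fit')
s=s[:i]+'''
def fit(im,kind,lid,u,v,a0,zbase=0,rad=20,dil=2.0,xy=None):
    zs=[zbase+6,zbase+12] if lid else [0,48]
    M=woodmask(im); x0,y0=int((u-rad)*K),int((v-rad)*K); M=M[y0:y0+2*rad*K,x0:x0+2*rad*K]//255
    yy,xx=np.mgrid[0:M.shape[0],0:M.shape[1]];U=(xx+x0+.5)/K-.5;V=(yy+y0+.5)/K-.5
    ok=((np.abs(V-(182.5+(U-175)*.0173))>3)&(V>149)).astype(np.uint8)
    def draw(p):
        o=((outline(kind,*p,zs)+.5)*K-.5-[x0,y0]); m=np.zeros_like(M)
        cv2.fillConvexPoly(m,np.round(o*16).astype(np.int32),1,shift=4); return m
    w=world('top',u,v,zs[1]) if xy is None else xy; p=np.array([*w,a0])
    for it in range(3):
        d=int(2*dil*K)|1; R=cv2.dilate(draw(p),np.ones((d,d),np.uint8))&M&ok
        R=cv2.morphologyEx(R,cv2.MORPH_OPEN,np.ones((3,3),np.uint8))
        n,l,st,_=cv2.connectedComponentsWithStats(R)
        for j in range(1,n):
            if st[j,4]<40: R[l==j]=0
        F=np.zeros_like(M);cv2.fillPoly(F,[cv2.convexHull(cv2.findNonZero(R))],1)
        cost=lambda p:(lambda m:1-(m&F&ok).sum()/((m|F)&ok).sum())(draw(p))
        best=None
        for da in [-.15,0,.15]:
            q=p+[0,0,da];S=np.array([q]*4)+np.array([[0,0,0],[6,0,0],[0,6,0],[0,0,.15]])
            r=minimize(cost,S[0],method='Nelder-Mead',options=dict(initial_simplex=S,xatol=.05,fatol=1e-5))
            if best is None or r.fun<best.fun: best=r
        p=best.x
    return best.x,best.fun,outline(kind,*best.x,zs)
'''
open('fit.py','w').write(s)
a=open('all.py').read().replace('r,c=fit(im,k,l,u,v,a)','r,c,o=fit(im,k,l,u,v,a);O.append(o)').replace("import *\n","import *\nO=[]\n",1)
a=a[:a.index('M=wood')]+'''
c=cv2.resize(im[145:220,160:360],None,fx=4,fy=4,interpolation=cv2.INTER_CUBIC)
for o in O: cv2.polylines(c,[np.round(((o+.5-[160,145])*4-.5)*16).astype(np.int32)],True,(0,0,255),1,cv2.LINE_AA,4)
cv2.imwrite('pics/m2.png',c)
'''
open('all.py','w').write(a)
E
python3 patch.py; python3 all.py
```

```text
lw [509.54 131.95  -0.71] iou 0.972 guess a -0.79
ls [ 5.0913e+02  8.5000e-01 -2.2000e-01] iou 0.896 guess a -0.34
lo [ 389.4  -188.33    0.5 ] iou 0.944 guess a 0.45
ln [ 517.21 -263.09   -0.8 ] iou 0.887 guess a -0.87
pw [ 5.1696e+02 -1.3410e+02  1.8000e-01] iou 0.965 guess a 0
ps [427.38  68.99   0.82] iou 0.883 guess a 0.79
po [ 4.2772e+02 -6.1550e+01  9.0000e-02] iou 0.874 guess a 0.11
pn [ 3.8998e+02 -3.1872e+02  3.0000e-01] iou 0.943 guess a 0
```

View pics/m2.png

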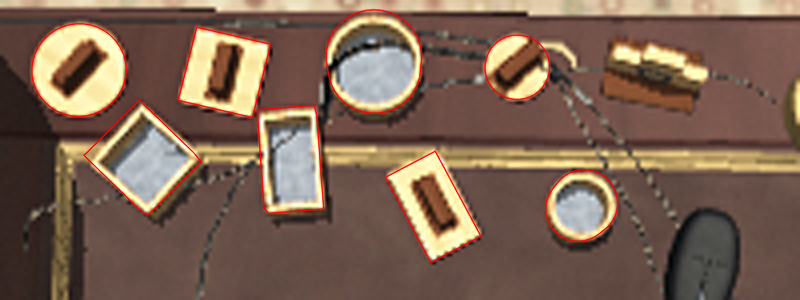

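```bash
cat > plan.py <<'E'
import sys,json,numpy as np
from rig import telemetry
from scipy.spatial.transform import Rotation as Ro
# usage: plan.py "x,y,z,psi,open" ... ; prints rows (psi = world angle of tool y, tool kept pointing down); optional 6th = max step mm
s=telemetry.sense();p=np.array(s['eef_pos']);q=s['ee_rot'];R=Ro.from_quat([*q[1:],q[0]])
print('now',p.round(1),'psi',round(np.arctan2(*R.as_matrix()[1::-1,1]),3),'tilt',R.as_matrix()[:,2].round(3),'F',s['force'].round(1),'g',round(s['grip_width'],3),s['grip_force'],'t',round(s['time_s'],1))
def down(psi): y=np.array([np.cos(psi),np.sin(psi),0]);z=np.array([0,0,-1.]);return Ro.from_matrix(np.c_[np.cross(y,z),y,z])
rows=[]
for a in sys.argv[1:]:
    w=[float(x) for x in a.split(',')];st=w[5] if len(w)>5 else 40
    T=np.array(w[:3]);D=down(w[3])
    n=max(1,int(np.ceil(max(np.linalg.norm(T-p)/st,(R.inv()*D).magnitude()/.145))))
    for i in range(n):
        d=R.inv().apply((T-p)/(n-i))/200;r=(R.inv()*D).as_rotvec()/(n-i)/(np.pi/2)
        d=d.round(3);r=r.round(3);p=p+R.apply(d*200);R=R*Ro.from_rotvec(r*np.pi/2)
        rows.append([(d+0).tolist(),(r+0).tolist(),w[4]])
for i in range(0,len(rows),8):print(json.dumps(rows[i:i+8]))
E
python3 plan.py 350,250,197,0.9,0.45 509.5,132,110,0.77,0.45
```

```text
now [155.  501.4 197.5] psi 1.271 tilt [-0.    -0.001 -1.   ] F [-0.2  0.  -0.7] g 1.0 0.0 t 0.1
[[[-0.163, -0.114, 0.0], [0.0, 0.0, 0.03], 0.45], [[-0.168, -0.106, 0.0], [0.0, 0.0, 0.029], 0.45], [[-0.173, -0.099, 0.0], [0.0, 0.0, 0.03], 0.45], [[-0.177, -0.09, 0.001], [0.0, 0.0, 0.029], 0.45], [[-0.181, -0.082, 0.0], [0.0, 0.0, 0.03], 0.45], [[-0.185, -0.074, 0.001], [0.0, 0.0, 0.029], 0.45], [[-0.188, -0.065, 0.0], [0.0, 0.0, 0.03], 0.45], [[-0.191, -0.056, 0.001], [-0.001, 0.0, 0.029], 0.45]]
[[[-0.165, 0.006, 0.073], [0.0, 0.0, 0.014], 0.45], [[-0.165, 0.009, 0.072], [0.0, 0.0, 0.014], 0.45], [[-0.165, 0.013, 0.073], [0.0, 0.0, 0.014], 0.45], [[-0.164, 0.016, 0.072], [0.0, 0.0, 0.014], 0.45], [[-0.164, 0.02, 0.073], [0.0, 0.0, 0.013], 0.45], [[-0.164, 0.023, 0.072], [0.0, 0.0, 0.014], 0.45]]
```

servo_tool(deltas=[[[-0.16, -0.11, 0], [0, 0, 0.03], 0.45], [[-0.17, -0.11, 0], [0, 0, 0.03], 0.45], [[-0.17, -0.1, 0], [0, 0, 0.03], 0.45], [[-0.18, -0.09, 0], [0, 0, 0.03], 0.45], [[-0.18, -0.08, 0], [0, 0, 0.03], 0.45], [[-0.185, -0.07, 0], [0, 0, 0.03], 0.45], [[-0.19, -0.065, 0], [0, 0, 0.03], 0.45], [[-0.19, -0.055, 0], [0, 0, 0.03], 0.45]], squeeze=30)

```text
time_s: 0.95
eef_pos: [350.7, 249.3, 197.9]
ee_rot: [0.0, 0.333, 0.943, -0.0]
force: [0.3, 1.2, -0.4]
grip_width: 0.449
grip_force: 0.0
```

servo_tool(deltas=[[[-0.165, 0.005, 0.07], [0, 0, 0.014], 0.45], [[-0.165, 0.01, 0.07], [0, 0, 0.014], 0.45], [[-0.165, 0.013, 0.07], [0, 0, 0.014], 0.45], [[-0.165, 0.016, 0.07], [0, 0, 0.014], 0.45], [[-0.165, 0.02, 0.07], [0, 0, 0.014], 0.45], [[-0.165, 0.023, 0.07], [0, 0, 0.014], 0.45], [[0, 0, 0], [0, 0, 0], 0.45], [[0, 0, 0], [0, 0, 0], 0.45]])

```text
time_s: 1.75
eef_pos: [508.8, 131.0, 113.4]
ee_rot: [-0.001, 0.394, 0.919, -0.0]
force: [0.1, 0.2, 0.1]
grip_width: 0.45
grip_force: 0.0
```

```bash
python3 plan.py 509.5,132,17,0.77,0.45; python3 - <<'E'
from h import *
im=crop('scene','s1',190,130,180,130,4)
E
```

```text
now [508.8 131.  113.4] psi 0.761 tilt [-0.001  0.    -1.   ] F [0.1 0.2 0.1] g 0.45 0.0 t 1.8
[[[0.0, 0.002, 0.161], [0.0, 0.0, -0.002], 0.45], [[0.0, 0.002, 0.16], [0.0, 0.0, -0.002], 0.45], [[0.001, 0.002, 0.161], [-0.001, -0.001, -0.002], 0.45]]
```

View pics/s1.png

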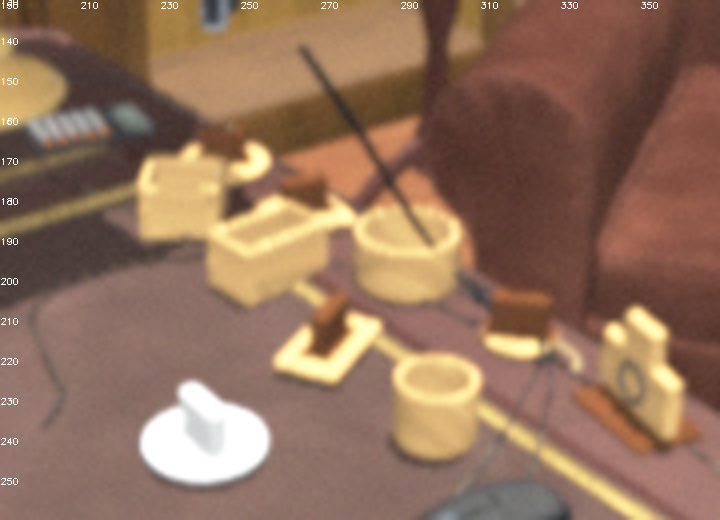

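```bash
python3 - <<'E'
from h import *
im=np.load('im0.npy')
t=cv2.resize(im[145:215,215:315],None,fx=7.9,fy=7.9,interpolation=cv2.INTER_CUBIC)
cv2.imwrite('pics/z1.png',t)
for uv in((265.6,142),(281,165),(297,190)):
  for z in(20,48,100,150,200,300):
    w=world('scene',*uv,z);print(uv,z,w.round(),((pix('top',[*w,z])-[215,145])*7.9).round())
E
```

```text
(265.6, 142) 20 [725. 302.] [-639. -334.]
(265.6, 142) 48 [681. 243.] [-530. -261.]
(265.6, 142) 100 [601. 132.] [-314. -116.]
(265.6, 142) 150 [523.  25.] [-88.  37.]
(265.6, 142) 200 [445. -82.] [161. 203.]
(265.6, 142) 300 [ 290. -295.] [735. 590.]
(281, 165) 20 [628.  71.] [-144. -123.]
(281, 165) 48 [589.  22.] [-46. -54.]
(281, 165) 100 [516. -70.] [148.  82.]
(281, 165) 150 [ 446. -157.] [352. 225.]
(281, 165) 200 [ 377. -245.] [574. 381.]
(281, 165) 300 [ 237. -421.] [1089.  742.]
(297, 190) 20 [ 545. -121.] [272.  60.]
(297, 190) 48 [ 510. -161.] [360. 124.]
(297, 190) 100 [ 444. -236.] [535. 253.]
(297, 190) 150 [ 381. -308.] [719. 387.]
(297, 190) 200 [ 318. -380.] [920. 534.]
(297, 190) 300 [ 192. -524.] [1385.  874.]
```

View pics/z1.png

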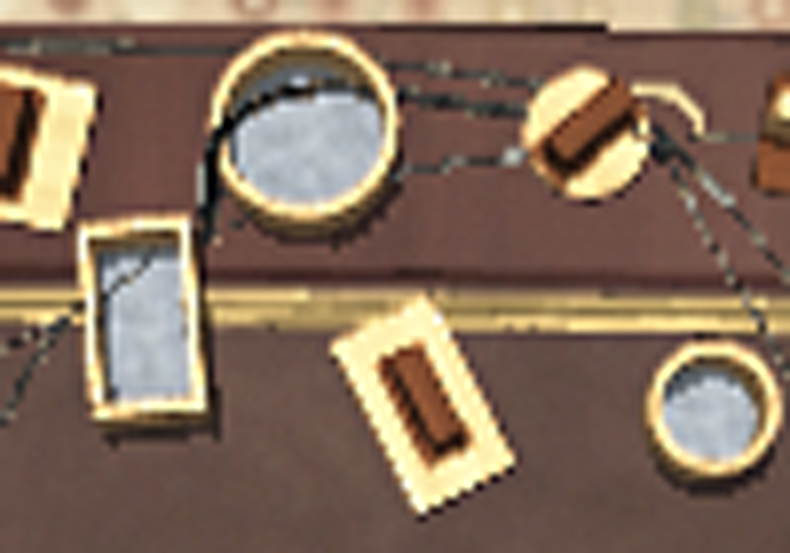

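The crop confirms the two wooden round lids (yellow plate with brown bar); the white one is left alone. The thin dark line over the wide pot is a mouse cord, so I'll watch the force there. Now I'll grasp the wide lid.

servo_tool(deltas=[[[0, 0.003, 0.16], [0, 0, 0], 0.45], [[0, 0.002, 0.16], [0, 0, 0], 0.45], [[0, 0, 0.15], [0, 0, 0], 0.45], [[0, 0, 0], [0, 0, 0], 0.45], [[0, 0, 0], [0, 0, 0], 0], [[0, 0, 0], [0, 0, 0], 0], [[0, 0, 0], [0, 0, 0], 0], [[0, 0, 0], [0, 0, 0], 0]], squeeze=30)

```text
time_s: 2.6
eef_pos: [510.2, 132.1, 20.9]
ee_rot: [0.001, 0.393, 0.919, 0.0]
force: [-0.5, -0.7, -0.1]
grip_width: 0.004
grip_force: 0.0
```

```bash
python3 plan.py 509.5,132,115,0.77,0,40  515,-134,115,0.65,0
```

```text
now [510.2 132.1  20.9] psi 0.762 tilt [ 0.002  0.    -1.   ] F [-0.5 -0.7 -0.1] g 0.004 0.0 t 2.6
[[[0.001, -0.001, -0.157], [0.0, 0.0, -0.002], 0.0], [[0.0, -0.001, -0.157], [0.0, 0.0, -0.001], 0.0], [[0.001, 0.0, -0.156], [0.001, 0.001, -0.002], 0.0], [[-0.139, -0.129, 0.0], [0.0, 0.0, 0.011], 0.0], [[-0.141, -0.127, 0.0], [0.0, 0.0, 0.011], 0.0], [[-0.144, -0.125, 0.0], [0.0, 0.0, 0.011], 0.0], [[-0.146, -0.122, 0.0], [0.0, 0.0, 0.011], 0.0], [[-0.148, -0.12, 0.0], [0.0, 0.0, 0.011], 0.0]]
[[[-0.15, -0.117, 0.0], [0.0, 0.0, 0.011], 0.0], [[-0.151, -0.114, -0.001], [0.0, 0.0, 0.01], 0.0]]
```

```bash
python3 - <<'E'
from h import *
im=optics.capture('top');np.save('im1.npy',im)
a=cv2.resize(im[130:220,150:350],None,fx=4,fy=4,interpolation=cv2.INTER_CUBIC)
s=optics.capture('scene')[120:180,190:320]
b=cv2.resize(s,None,fx=4,fy=4,interpolation=cv2.INTER_CUBIC);b=cv2.copyMakeBorder(b,0,0,0,800-b.shape[1],0)
cv2.imwrite('pics/a1.png',np.vstack([a,b])[:600])
E
```

```text
(no output)
```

View pics/a1.png

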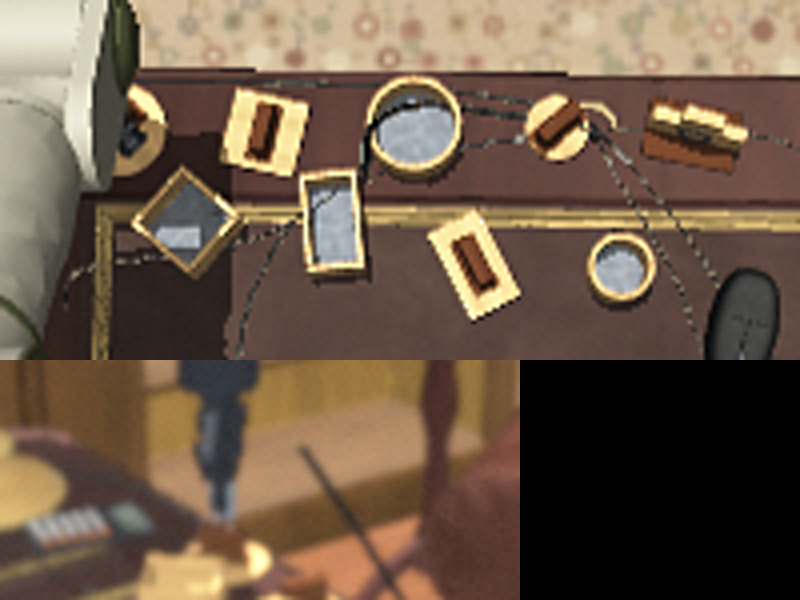

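servo_tool(deltas=[[[0, 0, 0.005], [0, 0, 0], 0], [[0, 0, 0.005], [0, 0, 0], 0], [[0, 0, 0.005], [0, 0, 0], 0], [[0, 0, 0], [0, 0, 0], 0]])

```text
time_s: 3.1
eef_pos: [509.6, 131.9, 16.7]
ee_rot: [-0.0, 0.393, 0.919, -0.0]
force: [0.6, 0.2, -0.9]
grip_width: -0.005
grip_force: 0.0
```

```bash
python3 - <<'E'
from h import *
s=telemetry.sense();print(s['eef_pos'],s['force'],s['joints'].round(3))
for n in('top','scene'):print(n,pix(n,s['eef_pos']),pix(n,s['eef_pos']+[0,0,25]),pix(n,[510,132,44]))
E
```

```text
[509.63120783 131.94825492  16.67669224] [ 0.63198431  0.15387364 -0.9439045 ] [ 0.031  0.533  1.696 -0.     0.913 -0.731]
top [178.87385144 161.54341556] [177.49361855 160.09643888] [177.35207858 159.85630412]
scene [245.95247351 168.14985362] [245.78499277 162.0158027 ] [245.84439094 161.41264165]
```

servo_tool(deltas=[[[0, 0, 0.005], [0, 0, 0], 0], [[0, 0, 0.005], [0, 0, 0], 0], [[0, 0, 0.005], [0, 0, 0], 0], [[0, 0, 0], [0, 0, 0], 0]])

```text
time_s: 3.5
eef_pos: [509.7, 132.0, 13.7]
ee_rot: [-0.0, 0.393, 0.919, -0.0]
force: [-0.4, -0.5, -0.2]
grip_width: 0.004
grip_force: 0.0
```

```bash
python3 - <<'E'
from h import *
im=optics.capture('scene')
cv2.imwrite('pics/b1.png',cv2.resize(im[125:200,205:305],None,fx=8,fy=8,interpolation=cv2.INTER_CUBIC))
print(telemetry.sense()['force'])
E
```

```text
[-0.51135099 -0.7854649   0.89803348]
```

View pics/b1.png

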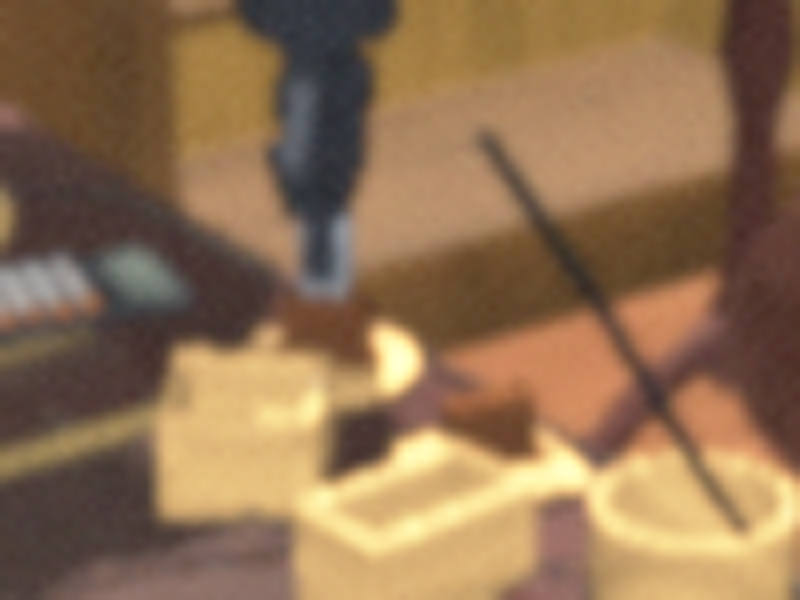

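servo_tool(deltas=[[[0, 0, 0.005], [0, 0, 0], 0], [[0, 0, 0.005], [0, 0, 0], 0], [[0, 0, 0.005], [0, 0, 0], 0], [[0, 0, 0], [0, 0, 0], 0]])

```text
time_s: 3.95
eef_pos: [509.7, 132.0, 10.8]
ee_rot: [-0.0, 0.393, 0.919, -0.0]
force: [0.1, -0.1, -0.1]
grip_width: 0.001
grip_force: 0.0
```

servo_tool(deltas=[[[0, 0, 0.005], [0, 0, 0], 0], [[0, 0, 0.005], [0, 0, 0], 0], [[0, 0, 0], [0, 0, 0], 0]])

```text
time_s: 4.25
eef_pos: [509.9, 132.0, 10.6]
ee_rot: [0.0, 0.393, 0.919, 0.0]
force: [-7.3, -0.9, 19.0]
grip_width: 0.002
grip_force: 9.6
```

servo_tool(deltas=[[[0, 0, 0.005], [0, 0, 0], 0], [[0, 0, 0.005], [0, 0, 0], 0], [[0, 0, 0], [0, 0, 0], 0]])

```text
time_s: 4.55
eef_pos: [510.1, 132.0, 10.5]
ee_rot: [0.001, 0.393, 0.919, 0.0]
force: [-15.2, -2.3, 39.9]
grip_width: 0.002
grip_force: 20.1
```

servo_tool(deltas=[[[0, 0, -0.05], [0, 0, 0], 0], [[0, 0, -0.1], [0, 0, 0], 0], [[0, 0, -0.15], [0, 0, 0], 0], [[0, 0, -0.15], [0, 0, 0], 0], [[0, 0, 0], [0, 0, 0], 0], [[0, 0, 0], [0, 0, 0], 0]])

```text
time_s: 5.15
eef_pos: [509.7, 132.0, 96.9]
ee_rot: [0.0, 0.393, 0.919, 0.0]
force: [-0.8, 0.2, 0.7]
grip_width: -0.001
grip_force: 0.0
```

```bash
python3 - <<'E'
from h import *
print('start tip',pix('scene',[155,501.5,197.9]),pix('scene',[155,501.5,230]))
s=telemetry.sense();p=s['eef_pos'];print(p,[ (z,pix('scene',p+[0,0,z]).round(1)) for z in(0,15,33)])
im=optics.capture('scene');u,v=pix('scene',p).astype(int)
np.save('sc2.npy',im)
g=cv2.cvtColor(im,cv2.COLOR_BGR2HSV)
for r in range(v-16,v+6): print(r,' '.join('%3d/%3d'%(g[r,c,0],g[r,c,2]) for c in range(u-8,u+9,1)))
E
```

```text
start tip [112.26833401 114.97613018] [110.72007682 106.61548095]
[509.74743388 131.9942786   96.9131287 ] [(0, array([245.4, 148.1])), (15, array([245.3, 144.2])), (33, array([245.2, 139.6]))]
132  18/158  18/158  19/156  18/155  19/139  15/112 150/ 82 110/ 81 106/ 90 113/128 115/144  12/147  17/151  18/155  18/155  18/158  18/165
133  18/159  19/156  19/153  18/151  17/144  17/110 120/ 82 116/ 77 113/ 93 109/132 107/143  12/131  16/142  18/154  18/153  19/157  18/163
134  18/158  18/155  19/156  18/156  17/146  13/116 113/ 83 106/ 73 105/ 89 107/127 111/145   8/128  16/143  18/151  18/157  19/161  18/163
135  18/161  18/156  18/155  18/159  17/149  12/119 135/ 86 108/ 71 108/ 83 107/122 113/142  12/126  16/139  18/155  18/155  17/162  19/166
136  19/159  18/158  19/155  18/157  17/149  13/124 110/ 89 107/ 72 111/ 80 106/114 111/137  14/126  18/142  19/153  18/160  18/164  18/168
137  18/160  18/153  19/155  19/155  17/149  12/126 132/ 94  99/ 79 108/ 87 106/118 113/137  12/134  17/149  18/160  17/165  17/170  18/170
138  19/159  18/155  19/156  18/159  18/147  13/129 120/110 110/10
[... 1473 characters left out ...]

149  14/186  14/186  14/183  14/183  14/186  14/188  14/186  14/184  15/186  15/186  15/191  15/185  15/188  15/188  14/191  15/190  15/192
150  14/188  14/186  14/186  14/184  15/184  15/184  14/184  15/187  15/188  15/186  14/187  15/189  14/186  14/189  15/191  14/192  14/189
151  14/183  14/183  14/183  14/183  14/185  14/183  14/185  14/183  13/187  14/189  15/186  14/190  14/192  15/189  14/189  15/188  15/188
152  13/182  14/183  15/182  14/183  14/183  14/182  14/182  14/187  14/187  15/187  15/185  15/185  14/188  14/186  15/187  14/190  14/189
153  14/180  15/179  15/179  14/183  14/182  14/183  13/185  14/185  14/187  14/188  14/188  14/186  14/189  15/185  15/187  15/188  15/186
```

Contact at the handle top and the tip's image both show the real fingertip is about 33 mm above the reported TCP. I'll descend by that much more.

servo_tool(deltas=[[[0, 0, 0], [0, 0, 0], 0.45], [[0, 0, 0.12], [0, 0, 0], 0.45], [[0, 0, 0.15], [0, 0, 0], 0.45], [[0, 0, 0.12], [0, 0, 0], 0.45], [[0, 0, 0.08], [0, 0, 0], 0.45], [[0, 0, 0.05], [0, 0, 0], 0.45], [[0, 0, 0.03], [0, 0, 0], 0.45], [[0, 0, 0], [0, 0, 0], 0.45]])

```text
time_s: 6.0
eef_pos: [509.4, 131.9, -13.6]
ee_rot: [-0.0, 0.393, 0.919, -0.0]
force: [0.0, 1.0, 0.1]
grip_width: 0.446
grip_force: 0.0
```

servo_tool(deltas=[[[0, 0, 0.01], [0, 0, 0], 0.45], [[0, 0, 0.005], [0, 0, 0], 0.45], [[0, 0, 0], [0, 0, 0], 0], [[0, 0, 0], [0, 0, 0], 0], [[0, 0, 0], [0, 0, 0], 0], [[0, 0, 0], [0, 0, 0], 0]], squeeze=30)

```text
time_s: 6.6
eef_pos: [510.0, 132.0, -15.7]
ee_rot: [0.0, 0.393, 0.919, 0.0]
force: [-0.6, 0.2, 5.2]
grip_width: 0.154
grip_force: 34.0
```

```bash
python3 plan.py 509.8,132,90,0.77,0,36  515,-134,90,0.65,0,40
```

```text
now [510.  132.  -15.7] psi 0.762 tilt [ 0.001 -0.    -1.   ] F [-0.6  0.2  5.2] g 0.154 34.00401055812836 t 6.6
[[[0.0, 0.0, -0.176], [0.0, 0.0, -0.002], 0.0], [[0.0, 0.0, -0.176], [0.0, 0.0, -0.002], 0.0], [[0.0, 0.0, -0.177], [0.0, 0.0, -0.001], 0.0], [[-0.139, -0.13, 0.0], [0.0, 0.0, 0.011], 0.0], [[-0.141, -0.127, 0.0], [0.0, 0.0, 0.011], 0.0], [[-0.143, -0.125, 0.0], [0.0, 0.0, 0.011], 0.0], [[-0.146, -0.122, 0.0], [0.0, 0.0, 0.011], 0.0], [[-0.148, -0.12, 0.0], [0.0, 0.0, 0.011], 0.0]]
[[[-0.149, -0.117, 0.0], [0.0, 0.0, 0.011], 0.0], [[-0.152, -0.114, 0.0], [0.0, 0.0, 0.01], 0.0]]
```

servo_tool(deltas=[[[0, 0, -0.17], [0, 0, 0], 0], [[0, 0, -0.18], [0, 0, 0], 0], [[0, 0, -0.18], [0, 0, 0], 0], [[-0.14, -0.13, 0], [0, 0, 0.01], 0], [[-0.14, -0.127, 0], [0, 0, 0.01], 0], [[-0.143, -0.125, 0], [0, 0, 0.01], 0], [[-0.146, -0.122, 0], [0, 0, 0.01], 0], [[-0.148, -0.12, 0], [0, 0, 0.01], 0]])

```text
time_s: 7.4
eef_pos: [512.1, -59.6, 89.7]
ee_rot: [-0.0, 0.43, 0.903, 0.0]
force: [1.1, -0.5, -0.7]
grip_width: 0.154
grip_force: 33.3
```

servo_tool(deltas=[[[-0.15, -0.117, 0], [0, 0, 0.01], 0], [[-0.15, -0.114, 0], [0, 0, 0.01], 0], [[0, 0, 0], [0, 0, 0], 0], [[0, 0, 0], [0, 0, 0], 0]])

```text
time_s: 7.8
eef_pos: [513.6, -134.2, 89.5]
ee_rot: [-0.0, 0.444, 0.896, 0.0]
force: [-0.4, 0.6, -1.0]
grip_width: 0.158
grip_force: 33.3
```

```bash
cat > look.py <<'E'
import sys
from h import *
im=optics.capture('top');np.save('im1.npy',im);sc=optics.capture('scene');np.save('sc1.npy',sc)
a=cv2.resize(im[135:220,150:350],None,fx=4,fy=4,interpolation=cv2.INTER_CUBIC)
b=cv2.resize(sc[130:195,200:360],None,fx=5,fy=4,interpolation=cv2.INTER_CUBIC) if 0 else cv2.resize(sc[130:195,200:400],None,fx=4,fy=4,interpolation=cv2.INTER_CUBIC)
cv2.imwrite(f'pics/{sys.argv[1]}.png',np.vstack([a,b])[:600])
E
python3 look.py d1;python3 plan.py 515,-134,50,0.65,0,40 515,-134,26,0.65,0,5
```

```text
now [ 513.8 -133.    89.7] psi 0.653 tilt [-0.001  0.    -1.   ] F [-0.1  0.2 -0.8] g 0.161 33.28466713428497 t 7.9
[[[-0.008, 0.002, 0.198], [0.0, 0.0, 0.002], 0.0], [[0.0, 0.0, 0.024], [0.0, 0.0, 0.0], 0.0], [[0.0, 0.0, 0.024], [0.0, 0.0, 0.0], 0.0], [[0.0, 0.0, 0.024], [0.0, 0.0, 0.0], 0.0], [[0.0, 0.0, 0.024], [0.0, 0.0, 0.0], 0.0], [[0.0, 0.0, 0.024], [0.0, 0.0, 0.0], 0.0]]
```

View pics/d1.png

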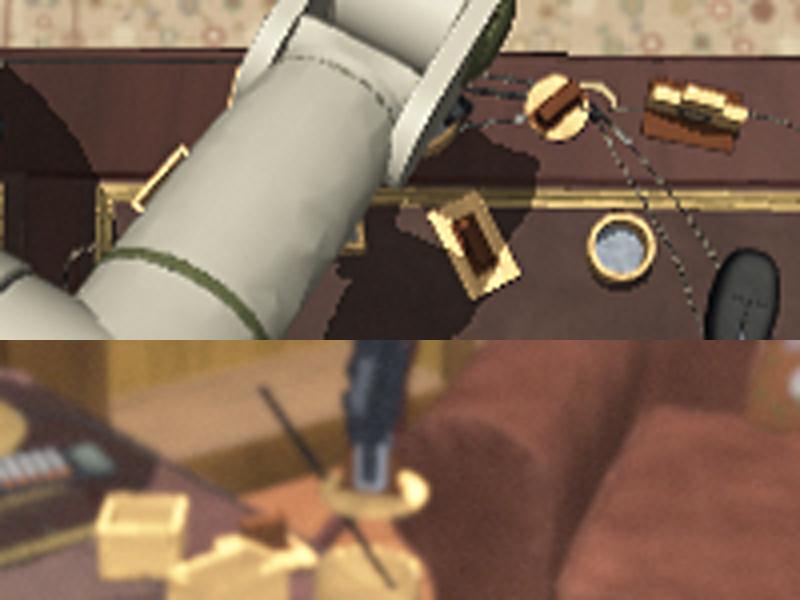

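The lid hangs level at about (375,490), over the wide pot (368,570), with no cord contact force. Lowering.

servo_tool(deltas=[[[-0.005, 0.002, 0.1], [0, 0, 0], 0], [[0, 0, 0.1], [0, 0, 0], 0], [[0, 0, 0.05], [0, 0, 0], 0], [[0, 0, 0.025], [0, 0, 0], 0], [[0, 0, 0.015], [0, 0, 0], 0], [[0, 0, 0.01], [0, 0, 0], 0], [[0, 0, 0], [0, 0, 0], 0]])

```text
time_s: 8.6
eef_pos: [515.2, -134.5, 30.6]
ee_rot: [0.0, 0.443, 0.896, -0.0]
force: [-2.4, 0.4, 2.6]
grip_width: 0.156
grip_force: 33.9
```

servo_tool(deltas=[[[0, 0, 0.01], [0, 0, 0], 0], [[0, 0, 0.005], [0, 0, 0], 0], [[0, 0, 0.005], [0, 0, 0], 0], [[0, 0, 0], [0, 0, 0], 0]])

```text
time_s: 9.0
eef_pos: [516.1, -135.1, 29.1]
ee_rot: [0.002, 0.443, 0.896, -0.0]
force: [-8.8, 2.7, 24.9]
grip_width: 0.158
grip_force: 37.1
```

servo_tool(deltas=[[[0, 0, -0.01], [0, 0, 0], 0], [[0.007, -0.009, 0], [0, 0, 0], 0], [[0, 0, 0.005], [0, 0, 0], 0], [[0, 0, 0.005], [0, 0, 0], 0], [[0, 0, 0], [0, 0, 0], 0]])

```text
time_s: 9.5
eef_pos: [512.6, -134.4, 26.3]
ee_rot: [-0.0, 0.443, 0.896, -0.0]
force: [-2.8, 0.5, 7.3]
grip_width: 0.157
grip_force: 34.6
```

servo_tool(deltas=[[[0, 0, 0], [0, 0, 0], 0.45], [[0, 0, 0], [0, 0, 0], 0.45], [[0, 0, 0], [0, 0, 0], 0.45], [[0, 0, -0.05], [0, 0, 0], 0.45], [[0, 0, -0.1], [0, 0, 0], 0.45], [[0, 0, -0.15], [0, 0, 0], 0.45], [[0, 0, -0.1], [0, 0, 0], 0.45]])

```text
time_s: 10.2
eef_pos: [513.1, -134.6, 108.4]
ee_rot: [0.001, 0.443, 0.896, -0.0]
force: [-0.7, -0.2, -0.7]
grip_width: 0.449
grip_force: 0.0
```

```bash
python3 plan.py 517,-263,105,0.75,0.45,36
```

```text
now [ 513.1 -134.6  108.4] psi 0.652 tilt [ 0.002 -0.001 -1.   ] F [-0.7 -0.2 -0.7] g 0.449 0.0 t 10.2
[[[-0.13, -0.094, 0.004], [0.0, 0.0, -0.016], 0.45], [[-0.128, -0.097, 0.005], [0.0, 0.0, -0.015], 0.45], [[-0.126, -0.099, 0.004], [0.0, 0.001, -0.016], 0.45], [[-0.123, -0.103, 0.004], [0.001, 0.0, -0.015], 0.45]]
```

```bash
cat > re.py <<'E'
import sys
from fit import *
im=optics.capture('top');np.save('im1.npy',im)
P={'ls':('square',1,509,1,-.22),'lo':('oblong',1,389.4,-188,.5),'ln':('narrow',1,517,-263,0),'ps':('square',0,427.4,67.5,.82),'po':('oblong',0,427.7,-61.5,.09),'pn':('narrow',0,390,-318.7,0),'pw':('wide',0,513,-134.5,0)}
for n in sys.argv[1:]:
    k,l,x,y,a=P[n];u,v=pix('top',[x,y,12 if l else 48]);r,c,o=fit(im,k,l,u,v,a,xy=(x,y));print(n,r.round(2),round(1-c,3))
E
python3 re.py ln lo pn
```

```text
Traceback (most recent call last):
  File "re.py", line 2, in <module>
    from fit import *
  File "fit.py", line 1, in <module>
    from h import *
  File "h.py", line 1, in <module>
    import cv2,numpy as np
  File "re.py", line 3, in <module>
    im=optics.capture('top');np.save('im1.npy',im)
NameError: name 'optics' is not defined
```

servo_tool(deltas=[[[-0.13, -0.094, 0], [0, 0, -0.015], 0.45], [[-0.128, -0.097, 0], [0, 0, -0.015], 0.45], [[-0.126, -0.1, 0], [0, 0, -0.015], 0.45], [[-0.123, -0.103, 0], [0, 0, -0.015], 0.45], [[0, 0, 0], [0, 0, 0], 0.45]])

```text
time_s: 10.7
eef_pos: [515.9, -266.2, 106.4]
ee_rot: [0.001, 0.402, 0.916, -0.0]
force: [0.5, -0.0, 0.4]
grip_width: 0.447
grip_force: 0.0
```

```bash
python3 plan.py 517,-263,10,0.75,0.45,30
```

```text
Traceback (most recent call last):
  File "plan.py", line 1, in <module>
    import sys,json,numpy as np
  File "re.py", line 2, in <module>
    from fit import *
  File "fit.py", line 1, in <module>
    from h import *
  File "h.py", line 1, in <module>
    import cv2,numpy as np
AttributeError: module 're' has no attribute 'match' (consider renaming 're.py' since it has the same name as the standard library module named 're' and prevents importing that standard library module)
```

```bash
mv re.py refit.py; rm -rf __pycache__/re.*; python3 refit.py pn lo ln ls pw;python3 plan.py 517,-263,70,0.75,0.45,30
```

```text
pn [ 3.8991e+02 -3.1895e+02 -1.1000e-01] 0.89
lo [ 3.9167e+02 -1.9761e+02  2.4000e-01] 0.387
ln [ 5.5750e+02 -2.5718e+02  7.0000e-02] 0.188
ls [ 5.0821e+02  1.0100e+00 -2.1000e-01] 0.872
pw [ 568.96 -103.16   -1.13] 0.513
now [ 515.8 -264.2  106.2] psi 0.744 tilt [ 0. -0. -1.] F [-0.6  0.3 -0.1] g 0.452 0.0 t 10.8
[[[0.0, 0.004, 0.091], [0.0, 0.0, -0.002], 0.45], [[0.001, 0.004, 0.09], [0.0, 0.0, -0.002], 0.45]]
```

servo_tool(deltas=[[[0, 0.008, 0.1], [0, 0, 0], 0.45], [[0, 0, 0.15], [0, 0, 0], 0.45], [[0, 0, 0.15], [0, 0, 0], 0.45], [[0, 0, 0.1], [0, 0, 0], 0.45], [[0, 0, 0.05], [0, 0, 0], 0.45], [[0, 0, 0.03], [0, 0, 0], 0.45], [[0, 0, 0.025], [0, 0, 0], 0.45], [[0, 0, 0], [0, 0, 0], 0.45]])

```text
time_s: 11.55
eef_pos: [517.4, -261.7, -14.8]
ee_rot: [0.0, 0.401, 0.916, -0.0]
force: [0.2, -1.0, -0.1]
grip_width: 0.451
grip_force: 0.0
```

servo_tool(deltas=[[[0, 0, 0.01], [0, 0, 0], 0.45], [[0, 0, 0], [0, 0, 0], 0], [[0, 0, 0], [0, 0, 0], 0], [[0, 0, 0], [0, 0, 0], 0], [[0, 0, 0], [0, 0, 0], 0]])

```text
time_s: 12.05
eef_pos: [517.5, -261.9, -16.7]
ee_rot: [0.0, 0.401, 0.916, -0.0]
force: [-0.5, -0.5, 3.0]
grip_width: 0.161
grip_force: 32.0
```

```bash
python3 plan.py 517,-263,80,0.75,0,40 390,-318.8,80,0.75,0,36
```

```text
now [ 517.5 -261.9  -16.7] psi 0.746 tilt [ 0.001 -0.001 -1.   ] F [-0.5 -0.5  3. ] g 0.161 31.951972246170044 t 12.1
[[[-0.001, -0.002, -0.161], [0.0, 0.0, -0.001], 0.0], [[-0.001, -0.002, -0.161], [0.0, 0.0, -0.001], 0.0], [[-0.001, -0.001, -0.161], [0.0, 0.001, 0.0], 0.0], [[0.057, -0.164, 0.0], [0.0, 0.0, 0.0], 0.0], [[0.057, -0.164, 0.0], [0.0, 0.0, 0.0], 0.0], [[0.057, -0.164, 0.0], [0.0, 0.0, 0.0], 0.0], [[0.058, -0.163, 0.0], [0.0, 0.0, 0.0], 0.0]]
```

servo_tool(deltas=[[[0, 0, -0.16], [0, 0, 0], 0], [[0, 0, -0.16], [0, 0, 0], 0], [[0, 0, -0.16], [0, 0, 0], 0], [[0.057, -0.164, 0], [0, 0, 0], 0], [[0.057, -0.164, 0], [0, 0, 0], 0], [[0.057, -0.164, 0], [0, 0, 0], 0], [[0.057, -0.164, 0], [0, 0, 0], 0], [[0, 0, 0], [0, 0, 0], 0]])

```text
time_s: 12.85
eef_pos: [387.2, -318.3, 78.8]
ee_rot: [-0.001, 0.402, 0.916, 0.0]
force: [0.8, -0.4, -1.7]
grip_width: 0.157
grip_force: 31.3
```

servo_tool(deltas=[[[0, 0, 0.1], [0, 0, 0], 0], [[0, 0, 0.07], [0, 0, 0], 0], [[0, 0, 0.045], [0, 0, 0], 0], [[0, 0, 0.02], [0, 0, 0], 0], [[0, 0, 0], [0, 0, 0], 0]])

```text
time_s: 13.35
eef_pos: [390.1, -317.1, 31.7]
ee_rot: [-0.0, 0.401, 0.916, 0.0]
force: [0.2, 0.2, -1.0]
grip_width: 0.158
grip_force: 31.4
```

```bash
python3 plan.py 390,-318.3,33,0.75,0,40; python3 refit.py lo
```

```text
now [ 390.1 -317.1   31.7] psi 0.747 tilt [-0.     0.001 -1.   ] F [ 0.2  0.2 -1. ] g 0.158 31.408926844596863 t 13.3
[[[-0.004, -0.004, -0.007], [0.0, 0.0, -0.002], 0.0]]
lo [ 432.02 -186.17   -1.03] 0.509
```

servo_tool(deltas=[[[-0.004, -0.004, 0.01], [0, 0, 0], 0], [[0, 0, 0.01], [0, 0, 0], 0], [[0, 0, 0.005], [0, 0, 0], 0], [[0, 0, 0.005], [0, 0, 0], 0], [[0, 0, 0.003], [0, 0, 0], 0], [[0, 0, 0], [0, 0, 0], 0]])

```text
time_s: 14.0
eef_pos: [389.2, -318.2, 25.4]
ee_rot: [-0.001, 0.401, 0.916, 0.0]
force: [-4.5, 2.7, 5.7]
grip_width: 0.158
grip_force: 32.3
```

servo_tool(deltas=[[[0, 0, 0], [0, 0, 0], 0.45], [[0, 0, 0], [0, 0, 0], 0.45], [[0, 0, 0], [0, 0, 0], 0.45], [[0, 0, -0.05], [0, 0, 0], 0.45], [[0, 0, -0.12], [0, 0, 0], 0.45], [[0, 0, -0.15], [0, 0, 0], 0.45], [[0, 0, -0.1], [0, 0, 0], 0.45]])

```text
time_s: 14.7
eef_pos: [390.4, -318.9, 111.9]
ee_rot: [0.001, 0.401, 0.916, -0.001]
force: [0.0, -0.2, -0.4]
grip_width: 0.449
grip_force: 0.0
```

servo_tool(deltas=[[[0.05, -0.16, 0], [0, 0, 0.08], 0.45], [[0.05, -0.16, 0], [0, 0, 0.08], 0.45], [[0.05, -0.16, 0], [0, 0, 0.08], 0.45], [[0.05, -0.16, 0], [0, 0, 0.08], 0.45], [[0, 0, 0], [0, 0, 0.08], 0.45]])

```text
time_s: 15.2
eef_pos: [259.0, -352.3, 110.0]
ee_rot: [0.0, 0.667, 0.745, -0.0]
force: [1.1, -0.6, 0.4]
grip_width: 0.447
grip_force: 0.0
```

```bash
python3 refit.py lo ls po ps pw; python3 plan.py 389.4,-188,80,-1.07,0.45,40
```

```text
lo [ 389.98 -188.66    0.5 ] 0.953
ls [ 5.083e+02  9.900e-01 -2.100e-01] 0.871
po [ 4.2781e+02 -6.2030e+01  9.0000e-02] 0.88
ps [429.44  69.     0.88] 0.717
pw [ 5.1741e+02 -1.3358e+02 -6.0000e-02] 0.981
now [ 260.2 -352.4  110.1] psi 0.104 tilt [ 0.    -0.001 -1.   ] F [-0.  -0.1 -0.3] g 0.449 0.0 t 15.2
[[[0.083, 0.081, 0.017], [0.0, 0.0, 0.083], 0.45], [[0.093, 0.069, 0.017], [0.0, 0.0, 0.083], 0.45], [[0.102, 0.057, 0.017], [0.0, 0.0, 0.083], 0.45], [[0.108, 0.043, 0.017], [0.0, 0.0, 0.083], 0.45], [[0.113, 0.028, 0.016], [0.0, 0.0, 0.083], 0.45], [[0.115, 0.014, 0.017], [0.0, 0.0, 0.083], 0.45], [[0.116, -0.001, 0.016], [0.0, 0.0, 0.083], 0.45], [[0.115, -0.017, 0.017], [0.0, 0.0, 0.083], 0.45]]
[[[0.112, -0.031, 0.016], [0.001, 0.0, 0.084], 0.45]]
```

servo_tool(deltas=[[[0.083, 0.081, 0], [0, 0, 0.083], 0.45], [[0.093, 0.069, 0], [0, 0, 0.083], 0.45], [[0.102, 0.057, 0], [0, 0, 0.083], 0.45], [[0.108, 0.043, 0], [0, 0, 0.083], 0.45], [[0.113, 0.028, 0], [0, 0, 0.083], 0.45], [[0.115, 0.014, 0], [0, 0, 0.083], 0.45], [[0.116, 0, 0], [0, 0, 0.083], 0.45], [[0.115, -0.017, 0], [0, 0, 0.083], 0.45]])

```text
time_s: 16.05
eef_pos: [375.4, -203.4, 109.9]
ee_rot: [0.0, 0.949, 0.316, 0.0]
force: [0.3, -0.9, 0.1]
grip_width: 0.444
grip_force: 0.0
```

servo_tool(deltas=[[[0.112, -0.031, 0], [0, 0, 0.083], 0.45], [[0, 0, 0], [0, 0, 0], 0.45], [[0, 0, 0], [0, 0, 0], 0.45]])

```text
time_s: 16.35
eef_pos: [388.8, -185.8, 109.7]
ee_rot: [0.0, 0.966, 0.257, 0.0]
force: [-0.7, -0.2, -0.8]
grip_width: 0.449
grip_force: 0.0
```

```bash
python3 plan.py 389.8,-188.5,-15,-1.07,0.45,30
```

```text
now [ 388.8 -185.8  109.7] psi -1.05 tilt [ 0. -0. -1.] F [-0.7 -0.2 -0.8] g 0.449 0.0 t 16.4
[[[0.0, 0.003, 0.125], [0.0, 0.0, 0.003], 0.45], [[-0.001, 0.003, 0.125], [0.0, 0.0, 0.002], 0.45], [[0.0, 0.003, 0.124], [0.0, 0.0, 0.003], 0.45], [[-0.001, 0.002, 0.125], [0.0, 0.0, 0.002], 0.45], [[0.0, 0.003, 0.124], [0.0, 0.0, 0.003], 0.45]]
```

servo_tool(deltas=[[[-0.001, 0.014, 0.1], [0, 0, 0.012], 0.45], [[0, 0, 0.15], [0, 0, 0], 0.45], [[0, 0, 0.15], [0, 0, 0], 0.45], [[0, 0, 0.12], [0, 0, 0], 0.45], [[0, 0, 0.06], [0, 0, 0], 0.45], [[0, 0, 0.03], [0, 0, 0], 0.45], [[0, 0, 0.015], [0, 0, 0], 0.45], [[0, 0, 0], [0, 0, 0], 0.45]])

```text
time_s: 17.15
eef_pos: [389.8, -188.9, -15.4]
ee_rot: [0.0, 0.969, 0.246, 0.0]
force: [-0.1, -0.0, -0.3]
grip_width: 0.449
grip_force: 0.0
```

servo_tool(deltas=[[[0, 0, 0.006], [0, 0, 0], 0.45], [[0, 0, 0], [0, 0, 0], 0], [[0, 0, 0], [0, 0, 0], 0], [[0, 0, 0], [0, 0, 0], 0], [[0, 0, 0], [0, 0, 0], 0]])

```text
time_s: 17.65
eef_pos: [389.9, -188.6, -16.5]
ee_rot: [0.0, 0.969, 0.246, 0.0]
force: [-0.6, 0.8, 6.5]
grip_width: 0.16
grip_force: 35.0
```

```bash
python3 plan.py 389.8,-188.5,80,-1.07,0,40 427.8,-62,80,-1.48,0,36
```

```text
now [ 389.9 -188.6  -16.5] psi -1.074 tilt [ 0.001 -0.    -1.   ] F [-0.6  0.8  6.5] g 0.16 34.95852291584015 t 17.6
[[[0.0, 0.0, -0.161], [0.0, 0.0, -0.001], 0.0], [[0.0, 0.0, -0.161], [0.0, 0.0, -0.001], 0.0], [[0.0, 0.0, -0.161], [0.0, 0.0, -0.001], 0.0], [[0.118, -0.116, 0.0], [0.0, 0.0, 0.065], 0.0], [[0.105, -0.127, 0.0], [0.0, 0.0, 0.065], 0.0], [[0.092, -0.137, 0.0], [0.0, 0.0, 0.066], 0.0], [[0.076, -0.147, 0.0], [0.0, 0.0, 0.065], 0.0]]
```

servo_tool(deltas=[[[0, 0, -0.16], [0, 0, 0], 0], [[0, 0, -0.16], [0, 0, 0], 0], [[0, 0, -0.16], [0, 0, 0], 0], [[0.118, -0.116, 0], [0, 0, 0.065], 0], [[0.105, -0.127, 0], [0, 0, 0.065], 0], [[0.092, -0.137, 0], [0, 0, 0.065], 0], [[0.076, -0.147, 0], [0, 0, 0.065], 0], [[0, 0, 0], [0, 0, 0], 0]])

```text
time_s: 18.45
eef_pos: [428.2, -59.1, 78.9]
ee_rot: [-0.0, 0.999, 0.044, -0.0]
force: [-0.6, -0.1, -0.4]
grip_width: 0.156
grip_force: 34.0
```

servo_tool(deltas=[[[0, 0, 0], [0, 0, 0], 0], [[0, 0, 0.1], [0, 0, 0], 0], [[0, 0, 0.07], [0, 0, 0], 0], [[0, 0, 0.045], [0, 0, 0], 0], [[0, 0, 0.02], [0, 0, 0], 0], [[0, 0, 0], [0, 0, 0], 0]])

```text
time_s: 19.05
eef_pos: [428.0, -62.4, 31.9]
ee_rot: [-0.0, 0.999, 0.044, -0.0]
force: [0.5, -0.8, -0.6]
grip_width: 0.16
grip_force: 34.0
```

```bash
python3 plan.py 427.8,-62,32,-1.48,0,40;python3 look.py e1
```

```text
now [428.  -62.4  31.9] psi -1.483 tilt [-0.001  0.    -1.   ] F [ 0.5 -0.8 -0.6] g 0.16 33.9563262462616 t 19.1
[[[-0.001, -0.002, 0.0], [0.0, 0.0, -0.002], 0.0]]
```

servo_tool(deltas=[[[0, 0, 0.01], [0, 0, 0], 0], [[0, 0, 0.01], [0, 0, 0], 0], [[0, 0, 0.005], [0, 0, 0], 0], [[0, 0, 0.005], [0, 0, 0], 0], [[0, 0, 0.002], [0, 0, 0], 0], [[0, 0, 0], [0, 0, 0], 0]])

```text
time_s: 19.75
eef_pos: [428.8, -62.3, 27.4]
ee_rot: [0.001, 0.999, 0.044, 0.001]
force: [-8.3, 1.9, 24.1]
grip_width: 0.156
grip_force: 37.8
```

servo_tool(deltas=[[[0, 0, -0.01], [0, 0, 0], 0], [[-0.01, 0, 0], [0, 0, 0], 0], [[0, 0, 0.005], [0, 0, 0], 0], [[0, 0, 0.005], [0, 0, 0], 0], [[0, 0, 0], [0, 0, 0], 0]])

```text
time_s: 20.25
eef_pos: [426.5, -62.4, 26.7]
ee_rot: [0.0, 0.999, 0.044, 0.0]
force: [-6.2, 0.8, 19.1]
grip_width: 0.156
grip_force: 37.1
```

servo_tool(deltas=[[[0, 0, -0.01], [0, 0, 0], 0], [[-0.01, 0, 0], [0, 0, 0], 0], [[0, 0, 0.005], [0, 0, 0], 0], [[0, 0, 0.005], [0, 0, 0], 0], [[0, 0, 0], [0, 0, 0], 0]])

```text
time_s: 20.75
eef_pos: [424.1, -62.3, 25.7]
ee_rot: [-0.0, 0.999, 0.044, -0.0]
force: [-0.3, 1.3, 3.9]
grip_width: 0.159
grip_force: 35.0
```

servo_tool(deltas=[[[0, 0, 0], [0, 0, 0], 0.45], [[0, 0, 0], [0, 0, 0], 0.45], [[0, 0, 0], [0, 0, 0], 0.45], [[0, 0, -0.05], [0, 0, 0], 0.45], [[0, 0, -0.12], [0, 0, 0], 0.45], [[0, 0, -0.15], [0, 0, 0], 0.45], [[0, 0, -0.1], [0, 0, 0], 0.45], [[0, 0, 0], [0, 0, 0], 0.45]])

```text
time_s: 21.55
eef_pos: [425.5, -62.9, 112.5]
ee_rot: [0.001, 0.999, 0.044, 0.003]
force: [1.1, 0.1, -0.8]
grip_width: 0.45
grip_force: 0.0
```

```bash
python3 refit.py ls ps;  python3 plan.py 508,1,112,-1.785,0.45,36
```

```text
now [424.7 -62.5 110.8] psi -1.483 tilt [ 0.003 -0.001 -1.   ] F [ 0.3 -0.4 -0.2] g 0.451 0.0 t 21.6
[[[0.148, -0.093, -0.002], [0.0, -0.001, 0.064], 0.45], [[0.137, -0.108, -0.002], [0.0, 0.0, 0.064], 0.45], [[0.126, -0.121, -0.002], [0.001, -0.001, 0.065], 0.45]]Traceback (most recent call last):
  File "refit.py", line 6, in <module>
    k,l,x,y,a=P[n];u,v=pix('top',[x,y,12 if l else 48]);r,c,o=fit(im,k,l,u,v,a,xy=(x,y));print(n,r.round(2),round(1-c,3))
                                                              ~~~^^^^^^^^^^^^^^^^^^^^^^^
  File "fit.py", line 31, in fit
    F=np.zeros_like(M);cv2.fillPoly(F,[cv2.convexHull(cv2.findNonZero(R))],1)
                                       ~~~~~~~~~~~~~~^^^^^^^^^^^^^^^^^^^^
cv2.error: OpenCV(4.12.0) /io/opencv/modules/imgproc/src/convhull.cpp:143: error: (-215:Assertion failed) total >= 0 && (depth == CV_32F || depth == CV_32S) in function 'convexHull'
```

servo_tool(deltas=[[[0.148, -0.093, 0], [0, 0, 0.064], 0.45], [[0.137, -0.108, 0], [0, 0, 0.064], 0.45], [[0.126, -0.121, 0], [0, 0, 0.064], 0.45], [[0, 0, 0], [0, 0, 0], 0.45], [[0, 0, 0], [0, 0, 0], 0.45]])

```text
time_s: 22.1
eef_pos: [506.7, 1.7, 108.4]
ee_rot: [-0.0, 0.994, -0.106, -0.001]
force: [1.2, -0.1, -1.5]
grip_width: 0.447
grip_force: 0.0
```

```bash
python3 plan.py 508,1,-15,-1.785,0.45,500; python3 look.py f1
```

```text
now [506.7   1.7 108.4] psi -1.782 tilt [-0.003  0.    -1.   ] F [ 1.2 -0.1 -1.5] g 0.447 0.0 t 22.1
[[[0.009, 0.002, 0.617], [0.0, 0.002, 0.002], 0.45]]
```

View pics/f1.png

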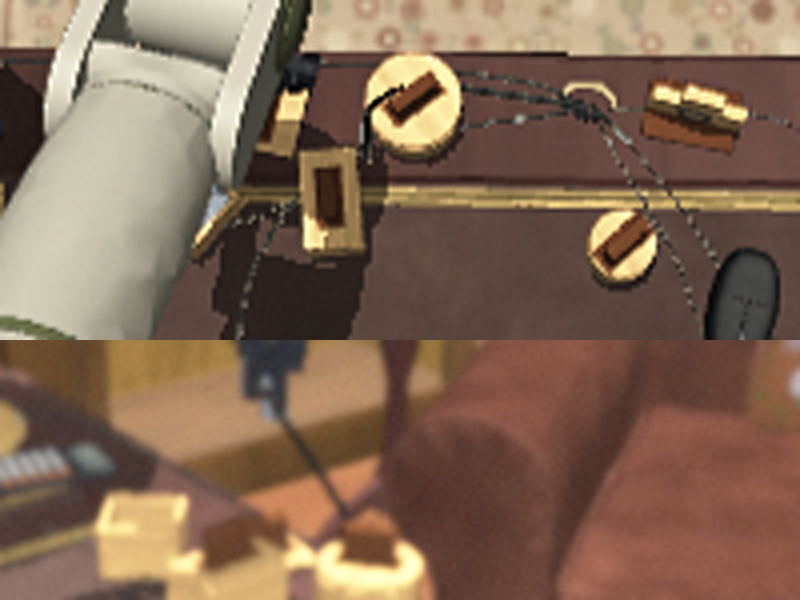

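Three lids sit on their pots: wide (413,95), oblong (330,195) and narrow (623,245). The square lid is still in place. Picking it up.

servo_tool(deltas=[[[0.006, 0.002, 0.1], [0, 0.002, 0], 0.45], [[0, 0, 0.15], [0, 0, 0], 0.45], [[0, 0, 0.15], [0, 0, 0], 0.45], [[0, 0, 0.1], [0, 0, 0], 0.45], [[0, 0, 0.06], [0, 0, 0], 0.45], [[0, 0, 0.035], [0, 0, 0], 0.45], [[0, 0, 0.02], [0, 0, 0], 0.45], [[0, 0, 0], [0, 0, 0], 0.45]])

```text
time_s: 23.0
eef_pos: [508.9, 0.4, -13.0]
ee_rot: [0.0, 0.994, -0.107, 0.002]
force: [0.0, -0.9, -0.5]
grip_width: 0.446
grip_force: 0.0
```

servo_tool(deltas=[[[0, 0, 0.006], [0, 0, 0], 0.45], [[0, 0, 0], [0, 0, 0], 0], [[0, 0, 0], [0, 0, 0], 0], [[0, 0, 0], [0, 0, 0], 0], [[0, 0, 0], [0, 0, 0], 0]])

```text
time_s: 23.5
eef_pos: [509.1, 0.5, -14.1]
ee_rot: [0.0, 0.994, -0.106, 0.002]
force: [-1.0, -0.1, 5.1]
grip_width: 0.157
grip_force: 32.5
```

```bash
python3 plan.py 508,1,85,-1.785,0,40 425,67.5,85,-2.32,0,36
```

```text
now [ 5.091e+02  5.000e-01 -1.410e+01] psi -1.784 tilt [ 0.004 -0.001 -1.   ] F [-1.  -0.1  5.1] g 0.157 32.52051830291748 t 23.5
[[[-0.001, 0.0, -0.165], [0.0, -0.001, 0.0], 0.0], [[-0.002, -0.001, -0.165], [0.0, -0.001, 0.0], 0.0], [[-0.002, 0.0, -0.165], [0.0, -0.001, 0.001], 0.0], [[-0.119, -0.059, 0.0], [0.0, 0.0, 0.085], 0.0], [[-0.126, -0.043, 0.0], [0.0, 0.0, 0.085], 0.0], [[-0.13, -0.026, 0.0], [0.0, 0.0, 0.085], 0.0], [[-0.133, -0.008, 0.0], [0.0, 0.0, 0.085], 0.0]]
```

servo_tool(deltas=[[[0, 0, -0.165], [0, -0.001, 0], 0], [[0, 0, -0.165], [0, -0.001, 0], 0], [[0, 0, -0.165], [0, 0, 0], 0], [[-0.119, -0.059, 0], [0, 0, 0.085], 0], [[-0.126, -0.043, 0], [0, 0, 0.085], 0], [[-0.13, -0.026, 0], [0, 0, 0.085], 0], [[-0.133, -0.008, 0], [0, 0, 0.085], 0], [[0, 0, 0], [0, 0, 0], 0]])

```text
time_s: 24.3
eef_pos: [423.3, 68.6, 84.3]
ee_rot: [0.0, 0.931, -0.366, -0.001]
force: [-0.3, 0.1, -0.8]
grip_width: 0.156
grip_force: 31.6
```

servo_tool(deltas=[[[0, 0, 0], [0, 0, 0], 0], [[0, 0, 0.1], [0, 0, 0], 0], [[0, 0, 0.07], [0, 0, 0], 0], [[0, 0, 0.05], [0, 0, 0], 0], [[0, 0, 0.02], [0, 0, 0], 0], [[0, 0, 0], [0, 0, 0], 0]])

```text
time_s: 24.9
eef_pos: [425.8, 66.8, 36.2]
ee_rot: [0.0, 0.931, -0.365, -0.0]
force: [0.1, -0.1, -0.7]
grip_width: 0.159
grip_force: 31.7
```

```bash
python3 plan.py 425,67.5,36,-2.32,0,40
```

```text
now [425.8  66.8  36.2] psi -2.318 tilt [-0.001  0.    -1.   ] F [ 0.1 -0.1 -0.7] g 0.159 31.673280000686646 t 24.9
[[[-0.005, 0.0, 0.001], [0.0, 0.0, 0.001], 0.0]]
```

servo_tool(deltas=[[[-0.004, 0.002, 0.015], [0, 0, 0], 0], [[0, 0, 0.01], [0, 0, 0], 0], [[0, 0, 0.007], [0, 0, 0], 0], [[0, 0, 0.005], [0, 0, 0], 0], [[0, 0, 0.005], [0, 0, 0], 0], [[0, 0, 0], [0, 0, 0], 0]])

```text
time_s: 25.5
eef_pos: [426.0, 67.5, 30.1]
ee_rot: [-0.001, 0.931, -0.365, 0.002]
force: [-6.7, 1.4, 22.9]
grip_width: 0.154
grip_force: 36.1
```

servo_tool(deltas=[[[0, 0, -0.012], [0, 0, 0], 0], [[-0.009, 0.009, 0], [0, 0, 0], 0], [[0, 0, 0.006], [0, 0, 0], 0], [[0, 0, 0.006], [0, 0, 0], 0], [[0, 0, 0], [0, 0, 0], 0]])

```text
time_s: 26.0
eef_pos: [423.3, 66.7, 29.0]
ee_rot: [-0.0, 0.931, -0.365, 0.001]
force: [0.3, -2.4, 13.8]
grip_width: 0.158
grip_force: 34.3
```

servo_tool(deltas=[[[0, 0, -0.01], [0, 0, 0], 0], [[0.005, 0.005, 0], [0, 0, 0], 0], [[0, 0, 0.005], [0, 0, 0], 0], [[0, 0, 0.005], [0, 0, 0], 0], [[0, 0, 0], [0, 0, 0], 0]])

```text
time_s: 26.5
eef_pos: [422.4, 65.6, 28.9]
ee_rot: [0.0, 0.931, -0.365, 0.0]
force: [-4.8, -1.7, 17.7]
grip_width: 0.159
grip_force: 34.8
```

```bash
python3 - <<'E'
from h import *
f=lambda X,Y:world('top',(X+.5)/4-.5+160,(Y+.5)/4-.5+145,48)
L=f(92,160);T=f(142,104)
for a in(.82,.855):
    print(a,(L-48.1*np.array([np.cos(a+.785),np.sin(a+.785)])).round(1),(T-48.1*np.array([np.cos(a-.785),np.sin(a-.785)])).round(1))
E
python3 look.py g1; python3 - <<'E'
import cv2;import numpy as np
s=np.load('sc1.npy');cv2.imwrite('pics/g2.png',cv2.resize(s[150:205,205:285],None,fx=10,fy=10,interpolation=cv2.INTER_CUBIC))
E
```

```text
0.82 [423.2  61.5] [423.6  65.9]
0.855 [424.9  61.6] [423.6  64.3]
```

View pics/g2.png

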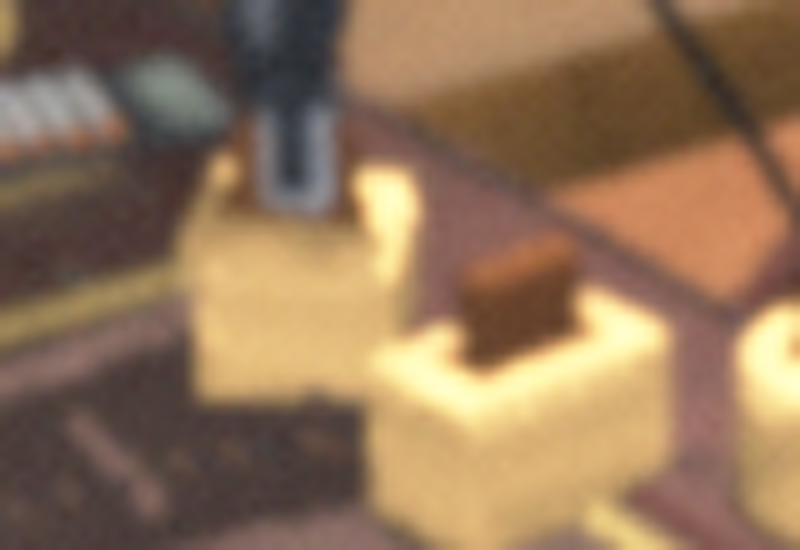

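The lid overhangs the pot on its left, (185 against 195 px), so I'll shift it about 2.5 mm toward −y and turn it slightly.

servo_tool(deltas=[[[0, 0, -0.015], [0, 0, 0], 0], [[0.01, 0.0075, 0], [0, 0, -0.02], 0], [[0, 0, 0], [0, 0, 0], 0], [[0, 0, 0.007], [0, 0, 0], 0], [[0, 0, 0.006], [0, 0, 0], 0], [[0, 0, 0], [0, 0, 0], 0]])

```text
time_s: 27.2
eef_pos: [422.8, 63.4, 28.6]
ee_rot: [0.0, 0.937, -0.351, 0.0]
force: [-2.0, 0.5, 5.8]
grip_width: 0.155
grip_force: 33.0
```

servo_tool(deltas=[[[0, 0, 0.004], [0, 0, 0], 0], [[0, 0, 0.004], [0, 0, 0], 0], [[0, 0, 0], [0, 0, 0], 0]])

```text
time_s: 27.5
eef_pos: [423.2, 63.1, 28.1]
ee_rot: [0.0, 0.937, -0.35, 0.001]
force: [-7.1, -0.4, 20.6]
grip_width: 0.158
grip_force: 35.1
```

servo_tool(deltas=[[[0, 0, -0.004], [0, 0, 0], 0.45], [[0, 0, 0], [0, 0, 0], 0.45], [[0, 0, 0], [0, 0, 0], 0.45], [[0, 0, -0.05], [0, 0, 0], 0.45], [[0, 0, -0.12], [0, 0, 0], 0.45], [[0, 0, -0.15], [0, 0, 0], 0.45], [[0, 0, -0.13], [0, 0, 0], 0.45], [[0, 0, 0], [0, 0, 0], 0.45]])

```text
time_s: 28.3
eef_pos: [424.5, 63.2, 121.1]
ee_rot: [-0.001, 0.937, -0.35, 0.003]
force: [-0.3, 0.2, -0.1]
grip_width: 0.446
grip_force: 0.0
```

```bash
python3 plan.py 300,-300,125,-1.5,0.45,40
```

```text
now [424.5  63.2 121.1] psi -2.287 tilt [ 0.006 -0.001 -1.   ] F [-0.3  0.2 -0.1] g 0.446 0.0 t 28.3
[[[0.072, 0.178, -0.002], [0.0, 0.0, -0.05], 0.45], [[0.058, 0.183, -0.002], [0.0, 0.0, -0.05], 0.45], [[0.044, 0.187, -0.002], [0.0, -0.001, -0.05], 0.45], [[0.029, 0.19, -0.002], [0.0, 0.0, -0.05], 0.45], [[0.014, 0.191, -0.002], [0.0, -0.001, -0.05], 0.45], [[-0.001, 0.192, -0.003], [0.0, 0.0, -0.05], 0.45], [[-0.017, 0.191, -0.002], [0.0, -0.001, -0.05], 0.45], [[-0.031, 0.19, -0.003], [0.0, 0.0, -0.05], 0.45]]
[[[-0.046, 0.186, -0.002], [0.0, -0.001, -0.05], 0.45], [[-0.061, 0.182, -0.003], [-0.001, 0.0, -0.051], 0.45]]
```

servo_tool(deltas=[[[0.072, 0.178, 0], [0, 0, -0.05], 0.45], [[0.058, 0.183, 0], [0, 0, -0.05], 0.45], [[0.044, 0.187, 0], [0, 0, -0.05], 0.45], [[0.029, 0.19, 0], [0, 0, -0.05], 0.45], [[0.014, 0.191, 0], [0, 0, -0.05], 0.45], [[0, 0.192, 0], [0, 0, -0.05], 0.45], [[-0.017, 0.191, 0], [0, 0, -0.05], 0.45], [[-0.03, 0.19, 0], [0, 0, -0.05], 0.45]])

```text
time_s: 29.1
eef_pos: [322.7, -228.6, 117.5]
ee_rot: [-0.0, 0.999, -0.042, -0.0]
force: [0.4, -0.4, -0.1]
grip_width: 0.451
grip_force: 0.0
```

```bash
python3 - <<'E'
from h import *
t=optics.capture('top');s=optics.capture('scene');np.save('im3.npy',t);np.save('sc3.npy',s)
R=lambda i,u,v,w,h,k:cv2.resize(i[v:v+h,u:u+w],None,fx=k,fy=k,interpolation=cv2.INTER_CUBIC)
top=np.hstack([R(t,305,147,40,38,10),R(s,328,198,40,38,10)])
cv2.imwrite('pics/h1.png',np.vstack([top,np.hstack([R(t,170,145,150,70,4),R(s,200,150,50,70,4)])[:220]]))
E
python3 plan.py
```

```text
now [ 322.5 -230.5  117.5] psi -1.661 tilt [-0.    -0.001 -1.   ] F [1.  0.1 0.9] g 0.45 0.0 t 29.2
```

View pics/h1.png

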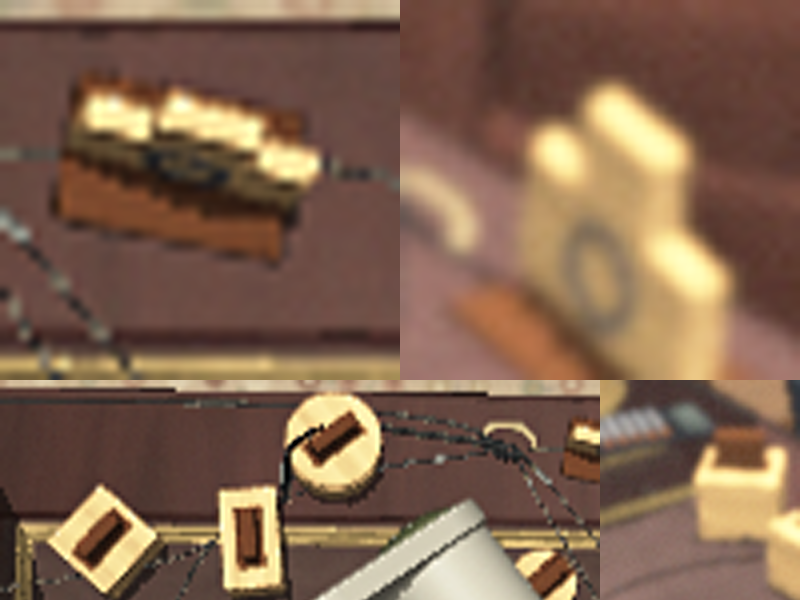

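```bash
python3 - <<'E'
from h import *
print('top tab',world('top',325.75,158.55,80),'scene tab',world('scene',351.5,210,80),'top board',world('top',324.65,160.55,54))
g=lambda X,Y,z:world('top',305+(X+.5)/10-.5,147+(Y+.5)/10-.5,z)
for a,b,z in(((82,115),(320,165),54),((164,108),(263,134),80),((58,215),(282,262),12)):
    d=g(*a,z)-g(*b,z);print(np.arctan2(d[1],d[0])-np.pi/2,np.hypot(*d))
g2=lambda X,Y,z:world('scene',328+(X-400+.5)/10-.5,198+(Y+.5)/10-.5,z)
d=g2(601,92,80)-g2(679,160,80);print(np.arctan2(d[1],d[0])-np.pi/2,np.hypot(*d))
E
python3 plan.py 505,-382,118,-0.26,0.45,38
```

```text
top tab [ 513.68064373 -384.36352852] scene tab [ 512.84760131 -383.93077101] top board [ 512.16333132 -384.93679017]
-0.19849097245004566 84.79901451766287
-0.24967407029987188 35.01345308362025
-0.1976408139624386 82.00297675375278
-0.25942371437772693 38.84394068485284
now [ 322.5 -230.5  117.5] psi -1.661 tilt [-0.    -0.001 -1.   ] F [1.  0.1 0.9] g 0.45 0.0 t 29.2
[[[0.098, 0.067, 0.0], [0.0, 0.0, -0.089], 0.45], [[0.087, 0.08, 0.0], [0.0, 0.0, -0.089], 0.45], [[0.075, 0.092, 0.0], [0.0, 0.0, -0.089], 0.45], [[0.062, 0.101, 0.0], [0.0, 0.0, -0.089], 0.45], [[0.047, 0.109, 0.0], [0.0, 0.0, -0.089], 0.45], [[0.032, 0.114, 0.0], [0.0, 0.0, -0.089], 0.45], [[0.015, 0.118, -0.001], [0.0, 0.0, -0.089], 0.45], [[-0.001, 0.119, 0.0], [0.0, 0.0, -0.09], 0.45]]
[[[-0.018, 0.117, -0.001], [0.0, 0.0, -0.089], 0.45], [[-0.034, 0.113, 0.0], [0.0, 0.0, -0.09], 0.45]]
```

```bash
python3 plan.py 512,-384.3,118,-0.21,0.45,38
```

```text
now [ 322.5 -230.5  117.5] psi -1.661 tilt [-0.    -0.001 -1.   ] F [1.  0.1 0.9] g 0.45 0.0 t 29.2
[[[0.092, 0.062, 0.0], [0.0, 0.0, -0.084], 0.45], [[0.083, 0.073, 0.0], [0.0, 0.0, -0.084], 0.45], [[0.073, 0.084, 0.0], [0.0, 0.0, -0.084], 0.45], [[0.061, 0.093, 0.0], [0.0, 0.0, -0.084], 0.45], [[0.048, 0.1, 0.0], [0.0, 0.0, -0.084], 0.45], [[0.035, 0.105, 0.0], [0.0, 0.0, -0.084], 0.45], [[0.021, 0.109, 0.0], [0.0, 0.0, -0.084], 0.45], [[0.006, 0.111, -0.001], [0.0, 0.0, -0.084], 0.45]]
[[[-0.008, 0.111, 0.0], [0.0, 0.0, -0.084], 0.45], [[-0.023, 0.108, -0.001], [0.0, 0.0, -0.084], 0.45], [[-0.037, 0.104, 0.0], [0.0, 0.0, -0.084], 0.45]]
```

servo_tool(deltas=[[[0.092, 0.062, 0], [0, 0, -0.084], 0.45], [[0.083, 0.073, 0], [0, 0, -0.084], 0.45], [[0.073, 0.084, 0], [0, 0, -0.084], 0.45], [[0.061, 0.093, 0], [0, 0, -0.084], 0.45], [[0.048, 0.1, 0], [0, 0, -0.084], 0.45], [[0.035, 0.105, 0], [0, 0, -0.084], 0.45], [[0.021, 0.109, 0], [0, 0, -0.084], 0.45], [[0.006, 0.111, 0], [0, 0, -0.084], 0.45]])

```text
time_s: 30.0
eef_pos: [462.6, -338.5, 117.2]
ee_rot: [-0.001, 0.884, 0.468, -0.0]
force: [-2.1, 0.2, 0.0]
grip_width: 0.453
grip_force: 0.0
```

servo_tool(deltas=[[[-0.008, 0.111, 0], [0, 0, -0.084], 0.45], [[-0.023, 0.108, 0], [0, 0, -0.084], 0.45], [[-0.037, 0.104, 0], [0, 0, -0.084], 0.45], [[0, 0, 0], [0, 0, 0], 0.45], [[0, 0, 0], [0, 0, 0], 0.45]])

```text
time_s: 30.5
eef_pos: [513.4, -379.7, 116.9]
ee_rot: [-0.001, 0.777, 0.63, -0.0]
force: [0.7, 0.5, -0.7]
grip_width: 0.45
grip_force: 0.0
```

```bash
python3 plan.py 512,-384.3,30,-0.21,0.45,500; python3 -c "
from rig import telemetry as t;print(t.sense()['joints'].round(3))"
```

```text
now [ 513.4 -379.7  116.9] psi -0.209 tilt [-0.001  0.001 -1.   ] F [ 0.7  0.5 -0.7] g 0.45 0.0 t 30.5
[[[-0.024, -0.001, 0.435], [-0.001, -0.001, 0.001], 0.45]]
[-0.82   0.629  1.23   0.     1.284 -0.611]
```

servo_tool(deltas=[[[-0.024, 0, 0.1], [0, 0, 0], 0.45], [[0, 0, 0.1], [0, 0, 0], 0.45], [[0, 0, 0.1], [0, 0, 0], 0.45], [[0, 0, 0.07], [0, 0, 0], 0.45], [[0, 0, 0.04], [0, 0, 0], 0.45], [[0, 0, 0.025], [0, 0, 0], 0.45], [[0, 0, 0], [0, 0, 0], 0.45]])

```text
time_s: 31.2
eef_pos: [512.4, -385.2, 30.6]
ee_rot: [-0.0, 0.777, 0.63, -0.0]
force: [0.2, -0.3, 0.4]
grip_width: 0.449
grip_force: 0.0
```

servo_tool(deltas=[[[0, 0, 0], [0, 0, 0], 0], [[0, 0, 0], [0, 0, 0], 0], [[0, 0, 0], [0, 0, 0], 0], [[0, 0, 0], [0, 0, 0], 0]], squeeze=20)

```text
time_s: 31.6
eef_pos: [511.5, -385.7, 31.6]
ee_rot: [-0.001, 0.776, 0.63, -0.001]
force: [-6.4, 1.6, 5.0]
grip_width: 0.132
grip_force: 22.6
```

```bash
python3 plan.py
```

```text
now [ 511.5 -385.7   31.6] psi -0.207 tilt [-0.002 -0.    -1.   ] F [-6.4  1.6  5. ] g 0.132 22.566720843315125 t 31.6
```

servo_tool(deltas=[[[0, -0.005, 0], [0, 0, 0.04], 0], [[0, 0, 0], [0, 0, 0.08], 0], [[0, 0, 0], [0, 0, 0.08], 0], [[0, 0, 0], [0, 0, 0.08], 0], [[0, 0, 0], [0, 0, 0.08], 0]])

```text
time_s: 32.1
eef_pos: [511.0, -385.5, 31.7]
ee_rot: [0.0, 0.922, 0.386, -0.001]
force: [-4.9, 1.9, 4.1]
grip_width: 0.132
grip_force: 22.6
```

```bash
python3 plan.py
```

```text
now [ 511.  -385.5   31.7] psi -0.778 tilt [-0.001 -0.001 -1.   ] F [-4.9  1.9  4.1] g 0.132 22.560093998908997 t 32.1
```

Forces are small, so I'll keep turning.

servo_tool(deltas=[[[0, 0, 0], [0, 0, 0.08], 0], [[0, 0, 0], [0, 0, 0.08], 0], [[0, 0, 0], [0, 0, 0.08], 0], [[0, 0, 0], [0, 0, 0.08], 0], [[0, 0, 0], [0, 0, 0.08], 0], [[0, 0, 0], [0, 0, 0.08], 0], [[0, 0, 0], [0, 0, 0.08], 0], [[0, 0, 0], [0, 0, 0.08], 0]])

```text
time_s: 32.9
eef_pos: [510.6, -384.6, 31.6]
ee_rot: [-0.001, 0.994, -0.106, -0.001]
force: [-6.9, 6.4, 7.3]
grip_width: 0.137
grip_force: 22.9
```

servo_tool(deltas=[[[0, 0, 0], [0, 0, 0.08], 0], [[0, 0, 0], [0, 0, 0.08], 0], [[0, 0, 0], [0, 0, 0.08], 0], [[0, 0, 0], [0, 0, 0.08], 0], [[0, 0, 0], [0, 0, 0.08], 0], [[0, 0, 0], [0, 0, 0.08], 0], [[0, 0, 0], [0, 0, 0.08], 0], [[0, 0, 0], [0, 0, 0.08], 0]])

```text
time_s: 33.7
eef_pos: [511.2, -383.8, 31.6]
ee_rot: [-0.001, 0.82, -0.572, -0.001]
force: [-3.4, 8.0, 7.3]
grip_width: 0.138
grip_force: 22.9
```

```bash
python3 plan.py
```

```text
now [ 511.2 -383.8   31.6] psi -2.788 tilt [-0.001  0.002 -1.   ] F [-3.4  8.   7.3] g 0.138 22.887190282344818 t 33.7
```

servo_tool(deltas=[[[0, 0, 0], [0, 0, 0.08], 0], [[0, 0, 0], [0, 0, 0.08], 0], [[0, 0, 0], [0, 0, 0.08], 0], [[0, 0, 0], [0, 0, 0.08], 0], [[0, 0, 0], [0, 0, 0.02], 0], [[0, 0, 0], [0, 0, 0], 0], [[0, 0, 0], [0, 0, 0], 0]])

```text
time_s: 34.4
eef_pos: [511.7, -383.8, 31.6]
ee_rot: [0.001, -0.642, 0.766, 0.001]
force: [-1.1, 8.1, 5.2]
grip_width: 0.138
grip_force: 22.8
```

```bash
python3 plan.py
```

```text
now [ 511.7 -383.8   31.6] psi 2.966 tilt [-0.     0.002 -1.   ] F [-1.1  8.1  5.2] g 0.138 22.750224173069 t 34.4
```

servo_tool(deltas=[[[0, 0, 0], [0, 0, 0], 0.45], [[0, 0, 0], [0, 0, 0], 0.45], [[0, 0, 0], [0, 0, 0], 0.45], [[0, 0, -0.05], [0, 0, 0], 0.45], [[0, 0, -0.12], [0, 0, 0], 0.45], [[0, 0, -0.2], [0, 0, 0], 0.45], [[0, 0, -0.2], [0, 0, 0], 0.45], [[0, 0, 0], [0, 0, 0], 0.45]])

```text
time_s: 35.2
eef_pos: [513.3, -387.2, 151.8]
ee_rot: [0.0, -0.642, 0.766, -0.006]
force: [0.1, -1.2, 0.9]
grip_width: 0.45
grip_force: 0.0
```

servo_tool(deltas=[[[0, 0.15, 0], [0, 0, 0], 0.45], [[0, 0.15, 0], [0, 0, 0], 0.45], [[0, 0.15, 0], [0, 0, 0], 0.45], [[0, 0.15, 0], [0, 0, 0], 0.45], [[0, 0.15, 0], [0, 0, 0], 0.45], [[0, 0.1, 0], [0, 0, 0], 0.45], [[0, 0, 0], [0, 0, 0], 0.45], [[0, 0, 0], [0, 0, 0], 0.45]])

```text
time_s: 36.0
eef_pos: [344.3, -355.8, 145.1]
ee_rot: [-0.0, -0.642, 0.767, -0.001]
force: [0.2, -0.6, -0.1]
grip_width: 0.454
grip_force: 0.0
```

```bash
python3 - <<'E'
from h import *
t=optics.capture('top');s=optics.capture('scene')
R=lambda i,u,v,w,h,k:cv2.resize(i[v:v+h,u:u+w],None,fx=k,fy=k,interpolation=cv2.INTER_CUBIC)
cv2.imwrite('pics/i1.png',np.vstack([R(t,160,145,200,65,4),R(s,205,150,200,85,4)]))
E
python3 plan.py
```

```text
now [ 344.8 -355.7  144.8] psi 2.966 tilt [ 0. -0. -1.] F [ 0.7 -0.9 -0.5] g 0.449 0.0 t 36.1
```

View pics/i1.png

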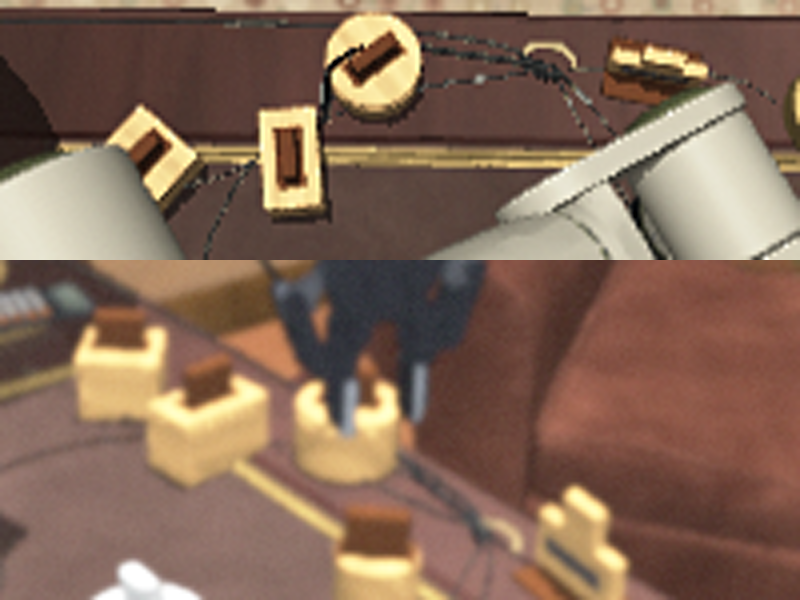

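The picture shows all four lids on their pots: square (120,360), oblong (207,425), wide (347,420), narrow (377,560). The bar face looks to the front at (572,562), and the arm is clear.

```bash
python3 -c "
from rig import ctrl;print(ctrl.finish_job())"
```

```text
the job is handed in; nothing more can be done
None
```

I handed the job in with all four lids on their own pots and the sign then turned half a turn so its bar face looks to the front. I left the white lid, calculator, tape roll and mouse alone. The hand-in returned no verdict.

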